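# Seat a culture dish in the V-stop of a lit stage and close the retaining arm

## Robot

A 6-joint arm with a two-finger parallel gripper is mounted at the origin on a cart in front of the work surface, level with it; the furniture and walls round the work are solid. World frame = base frame: x ahead of the robot, y to its left, z up, the work surface at z = 0. Lengths are in mm, angles in rad, forces in N, time in s.
With the tool pointing down it reaches from about 225 to 875 mm from the base axis. Payload 3.4 kg.
Tool frame: the origin (TCP) lies on the centre line of the jaws, within the pads' length; the fingertips stand 14 mm ahead of it and the grasp point (between the pads) lies 5 mm behind it; y points along the fingers, z is the direction in which the jaws open and shut, and the axes are right-handed (so a half turn about y gives the same grasp; the last joint's range is limited). The gripper opens to 85 mm and grips with 20 to 120 N. Pads are 22 mm wide; open, the fingers measure 114 mm over their backs; the gripper's body (76 mm by 85 mm) begins 54 mm behind the grasp point. The pads swing forward as they close: fully open they stand 13 mm farther back than shut.
Start: joints at [1.173, 0.276, 1.505, -0, 1.361, -0.121], TCP at [157.152, 553.143, 217.028] pointing down, gripper open.
Joint ranges: [-2.89, 2.89], [-0.75, 2.08], [0.22, 2.7], [-1.18, 4.32], [0.11, 2.71], [-2.7, 2.7]. Speed limits (rad/s): [2.57, 2.57, 3.14, 3.14, 3.14, 3.14].

## Interface

Orientations are given as a unit quaternion [w, x, y, z].
In Python, from plant import robot gives the robot as it stands.
- The arm moves only by the tool carry_out, never from a script. Its argument "motion" is a list of rows, each a list of 6 numbers: the shift along the tool's x, y, z in m, then the turn, a rotation vector about the tool's x, y, z in rad. In form: [[dx, dy, dz, ax, ay, az], ...]. A call has 1 to 8 rows; each row is the pose to reach, as a shift and turn from the pose commanded when the call began, along the tool's axes at that moment; what a row does not reach only later rows make up. A row lasts 1/8 s, in which the tool goes at most 62.5 mm and 10.7 degrees, less where a joint would pass 70% of its speed; a pose out of reach is approached as far as the arm can. A call with a gripper value outside its range is refused whole. "claw" is the opening in per cent of the stroke, from 0 (shut) to 100 (fully open), set as the call begins (left out, the last holds). The fingers move at their own pace and stop on an object; the grip force is fixed at half the most. Time passes only in rows, so rows that repeat a pose let the fingers close. It gives the time, the measured TCP pose, the force and the opening at its end, in the units of the state.
- robot.get_obs(): the state, without advancing time (a new reading comes with each control period).
- robot.snapshot(name): name is "scene" or "top" or "wrist"; returns a dict with "image" (480x640x3 uint8, blue, green, red), "z_map" (480x640 float32, mm along the optical axis (not along the pixel's ray), 0 where there is no reading), "vfov" (degrees; the focal length in pixels is half the picture's height over the tangent of half this angle, whatever the lens; pixels are square), "cx", "cy" (the principal point, pixels), "world_from_camera" (4x4, takes a point from camera to world coordinates). Camera axes: x right, y down, z forward; pixel columns grow to the right and rows downward; lengths in mm; the calibration is good to about 2 mm. A picture is of the moment at which its call begins.
- robot.sign_off(): hands the job in, once; it reports no verdict.
The state is a dict: "clock": time; "joints": joint angles; "qvel": joint speeds; "effort": joint torques, N m; "eef_pos": TCP position; "ee_rot": TCP orientation; "wrist_force": force on the tool from outside, world axes, zero at the start; "ft_torque": the same for the moment, N m; "gripper_width": finger opening in mm.
Only numpy, scipy, OpenCV 4.12 (cv2) and the standard library are available. Lean on these libraries where they do the work, as an engineer would, in place of code of your own. Each camera call takes 0.05 s, during which the arm holds its last target.

## Task

Load the lidded petri dish that stands on the lit stage without picking it up, so that its contents are not shaken: with the fingertips, gently push it along the stage plate until it sits fully home in the V-shaped stop, centred over the round light window, and gently push the peg of the retaining arm to swing the arm round until its pad rests against the dish. Grip nothing, do not lift or tip the dish, and leave the vial on the stage, and the spare dish and the objective can beside it, where they are.

Things in the scene. Friction and masses are not known exactly. Their poses are not given: they have to be found in the camera images.
- lit_stage: fixed white box 260 x 260 x 40 mm with a flat dark stage plate on top. Origin at the centre of its underside; x points to the V-stop (away from the robot), y to the left (the arm's pivot side), z up. A white disc 69 mm across with a metal rim, flush in the plate, is the light window. A gas cylinder 0.5 m tall stands behind its left rear corner (front of it at x 0.63, y 0.06 to 0.22)
- dish_seat (a point): centre of the light window on the plate's top face, 40 mm above the worktop and 50 mm ahead (+x) of the box's centre; axes as the lit stage. Here the centre of the dish's underside lies when it is fully home
- stop_apex (a point): inner corner of the V-stop, on the plate, 42 mm ahead of the seat. The V-stop is a metal block 11 mm high, open towards -x: its two faces run back from this corner at 45 degrees to x, to free ends 30 mm left and right, 13 mm ahead of the seat, and are 9 mm thick. A dish is home when it touches both faces
- dish: clear lidded petri dish on the stage plate, 60 mm across the lid, 14 mm high; what is felt in contact is 56 mm across and 12 mm high; 22 to 50 g, friction about 0.6. Origin at the centre of its underside, z up; starts 70 to 118 mm behind the seat (-x) and 10 to 85 mm to its right (-y)
- retaining_arm (a joint): swing angle of the retaining arm, rad: 0 when its pad touches a dish that is fully home (the arm then points along the stage's -y, across the open side of the V-stop); grows as it opens, 1.57 pointing along the stage's -x. Starts at 1.4 to 2.1; stops at -0.15 and 2.3. Friction pivot: stays where it is left, about 0.9 N at the peg moves it
- pivot (a point): pivot of the retaining arm on the plate's top face, 35 mm behind and 70 mm left of the seat; its boss is 18 mm across, 21 mm high. The arm is a flat steel bar 7 mm wide, 100 mm long, 3 to 10 mm above the plate, with a white round pad 70 mm from the pivot that meets the dish's side (pad radius felt in contact 7 mm)
- peg (a point): the upright peg near the free end of the retaining arm, 95 mm from the pivot: a black round cap 11 mm across, from 18 to 36 mm above the plate, on a thin 6 mm pin; this point is on its axis, 27 mm above the plate. Push it sideways to swing the arm
- vial: small glass screw vial, 22 mm across, 47 mm high, standing on the stage plate to the right of the V-stop, about 35 mm ahead and 95 mm right of the seat; leave it. Origin at the centre of its underside
- spare_dish: a second lidded petri dish, 60 mm across, 14 mm high, standing on the worktop to the left of the lit stage; leave it. Origin at the centre of its underside
- objective_can: white can with a black screw top, 34 mm across, 59 mm high, standing on the worktop to the right of the lit stage; leave it. Origin at the centre of its underside
There are look-alikes about, which are no part of the job. Leave any red or yellow look-alike of the dish alone.

How it is judged (in metres and radians):
At the end, for the whole second after the job is handed in: the dish lies flat on the stage plate with its centre within 3 mm of the seat, at rest, and the retaining arm's angle is below 0.04 rad (its pad within about 3 mm of the seated dish or on it) (horizontal distance between dish and dish_seat below 0.003 m and z of dish in the frame of dish_seat below 0.002 m and angle between dish's own z axis and vertical below 0.05 rad and value of joint retaining_arm below 0.04 rad and linear speed of dish below 0.005 m/s); the robot touches nothing.
It fails at once if the dish is lifted off the stage plate, tipped, or falls from the plate (z of dish in the frame of dish_seat above 0.005 m or z of dish in the frame of dish_seat below -0.005 m or angle between dish's own z axis and vertical above 0.15 rad).
It fails at once if the dish or the retaining arm is gripped or pushed hard by the fingers, or the dish squeezed hard by the arm (over 25 N) (contact force between any of the fingers, retaining_arm and dish above 25 N or contact force between the fingers and retaining_arm above 25 N).
It fails at once if the vial is disturbed (distance of vial from where it was at the start of the episode above 0.01 m or angle between vial's own z axis and vertical above 0.3 rad).
It fails at once if the spare dish is disturbed (distance of spare_dish from where it was at the start of the episode above 0.01 m).
It fails at once if the objective can is disturbed (distance of objective_can from where it was at the start of the episode above 0.01 m or angle between objective_can's own z axis and vertical above 0.3 rad).
It also fails if it takes over 72 s, if anything falls off the work surface, if the arm or the gripper's body presses on something with over 40 N, if the wrist force passes 120 N, or if a joint passes its speed limit or range.

## Working session

There is one attempt and no reset: what is moved stays moved. The work goes in short steps, Python scripts to look and compute and a tool call to move; the robot and the scene stay as the last step left them, time stands still between calls to the robot, and variables do not carry over. Pictures are saved under pics/ and viewed, and the job is handed in when it is done.

Besides the shell and the picture viewer there is one more tool, called as name(argument=value, ...), one argument or row to a line, values as JSON. carry_out: Moves the arm, as the interface text tells. Its arguments: {"type":"object","properties":{"motion":{"type":"array","items":{"type":"array","items":{"type":"number"}}},"claw":{"type":"number"}},"required":["motion"]}

```bash
mkdir -p pics; ls; cat > h.py <<'E'
import numpy as np, cv2
from plant import robot
def snap(n,f):
    s=robot.snapshot(n); cv2.imwrite('pics/'+f+'.png',s['image']); np.save('pics/'+f+'_z.npy',s['z_map'])
    np.savez('pics/'+f+'.npz',v=s['vfov'],cx=s['cx'],cy=s['cy'],T=s['world_from_camera']); return s
def load(f):
    d=np.load('pics/'+f+'.npz'); return d
def ray(f,u,v,z):
    d=load(f); F=240/np.tan(np.radians(float(d['v']))/2); T=d['T']
    r=T[:3,:3]@np.array([(u-d['cx'])/F,(v-d['cy'])/F,1]); o=T[:3,3]; return o+r*(z-o[2])/r[2]
def proj(f,p):
    d=load(f); F=240/np.tan(np.radians(float(d['v']))/2); T=d['T']
    q=T[:3,:3].T@(np.array(p)-T[:3,3]); return float(d['cx']+F*q[0]/q[2]),float(d['cy']+F*q[1]/q[2])
E
python3 - <<'E'
from h import *
print(robot.get_obs())
for n in('scene','top','wrist'):
    s=snap(n,n+'0'); print(n,s['vfov'],s['cx'],s['cy'],s['world_from_camera'].round(3).tolist())
E
```

```text
pics
{'clock': 0.0, 'joints': array([ 1.17298962e+00,  2.76600834e-01,  1.50614886e+00, -3.43500564e-06,
        1.36073603e+00, -1.20991454e-01]), 'qvel': array([-1.55027164e-03, -7.86545180e-05,  1.91147317e-03,  7.25706936e-04,
       -6.57796211e-04,  2.52257334e-04]), 'effort': array([ 7.07000381e-04, -4.16780698e+01, -2.45806664e+01,  9.76128763e-05,
        1.09480342e-02,  3.58901116e-05]), 'eef_pos': array([156.92059544, 552.57451591, 216.13017023]), 'ee_rot': array([-0.69969719,  0.70099162, -0.09772703,  0.09738597]), 'wrist_force': array([0.66798369, 0.1581847 , 0.42297722]), 'ft_torque': array([ 0.01339558,  0.00177357, -0.01183761]), 'gripper_width': 85.75424994670416}
scene 49.2407416119333 314.1260476974425 239.17648597998792 [[0.737, -0.361, 0.572, 33.934], [-0.676, -0.406, 0.615, -676.194], [0.01, -0.839, -0.543, 531.326], [0.0, 0.0, 0.0, 1.0]]
top 47.19578794995773 314.47902764729747 240.40044242420333 [[0.017, -0.991, 0.136, 348.05], [-1.0, -0.015, 0.011, -136.771], [-0.009, -0.137, -0.991, 1194.048], [0.0, 0.0, 0.0, 1.0]]
wrist 67.78032227062006 322.17398247706245 246.22771320939378 [[0.274, 0.914, 0.298, 79.877], [0.962, -0.259, -0.088, 574.451], [-0.003, 0.311, -0.95, 373.244], [0.0, 0.0, 0.0, 1.0]]
```

View pics/scene0.png

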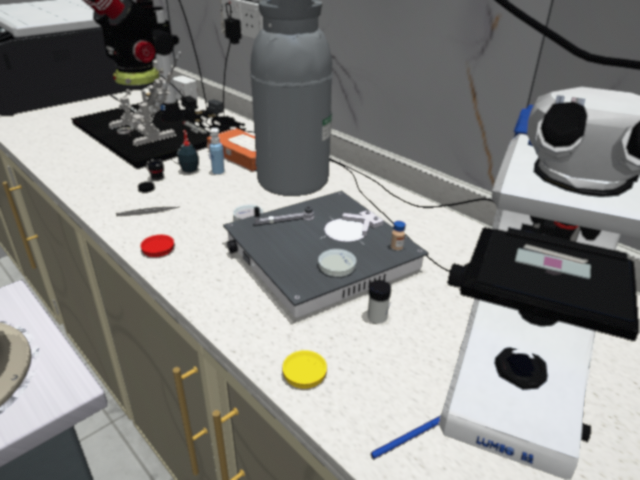

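View pics/top0.png

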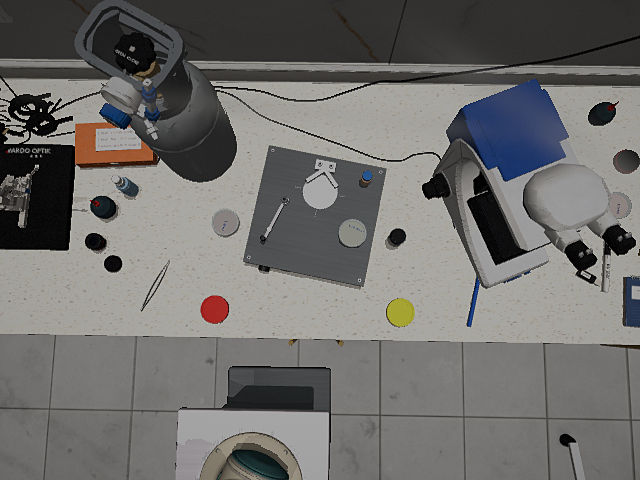

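```bash
python3 - <<'E'
import cv2
a=cv2.imread('pics/top0.png')[135:300,200:420]; cv2.imwrite('pics/c1.png',cv2.resize(a,None,fx=3.6,fy=3.6,interpolation=cv2.INTER_CUBIC))
a=cv2.imread('pics/scene0.png')[180:330,210:450]; cv2.imwrite('pics/c2.png',cv2.resize(a,None,fx=3.3,fy=3.3,interpolation=cv2.INTER_CUBIC))
E
```

```text
(no output)
```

View pics/c1.png

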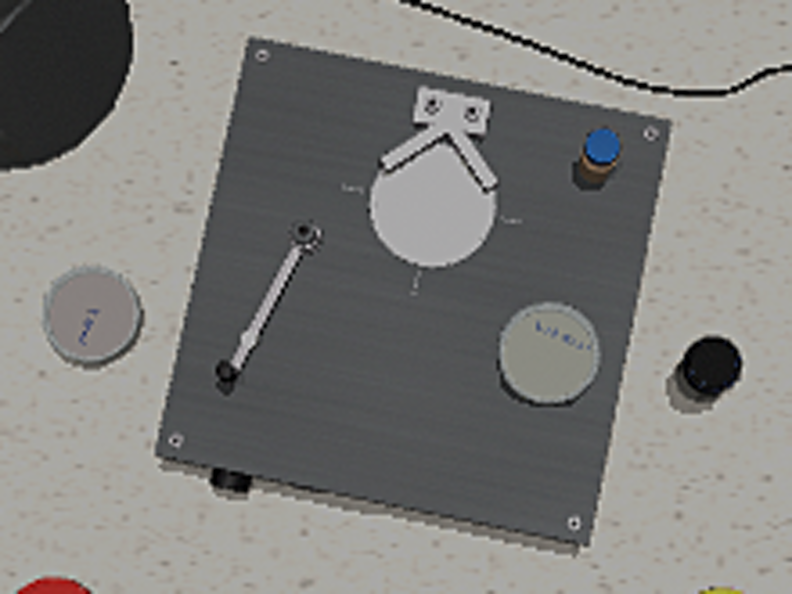

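View pics/c2.png

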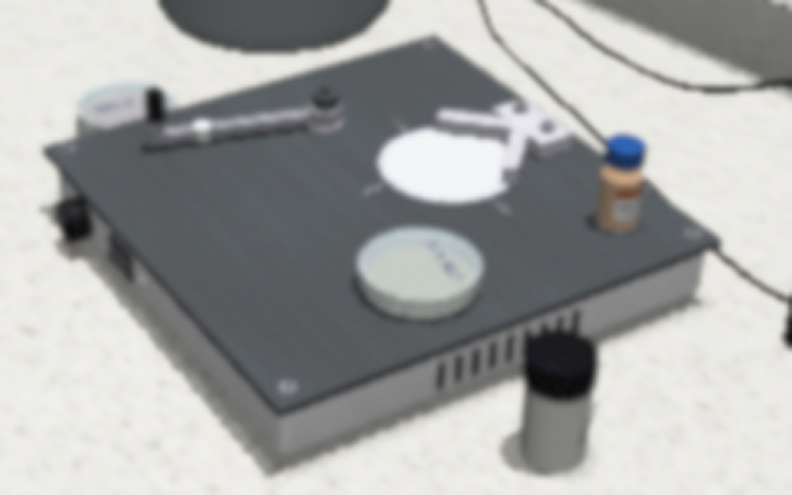

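View pics/wrist0.png

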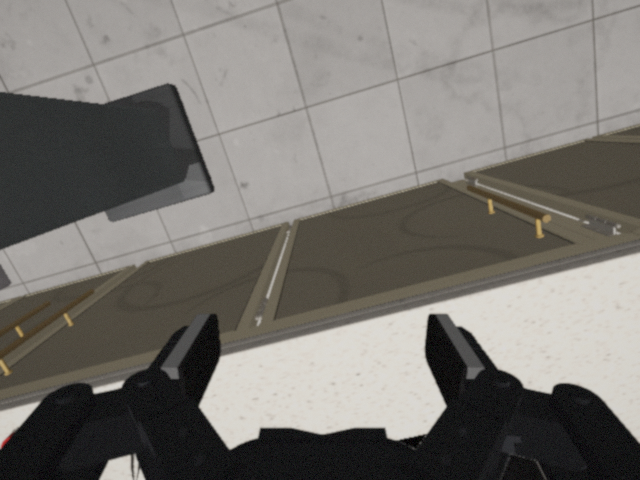

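```bash
python3 - <<'E'
from h import *
P=lambda u,v,z=40:ray('top0',200+(u+.5)/3.6-.5,135+(v+.5)/3.6-.5,z)
C=np.array([P(249,38),P(671,120),P(589,547),P(155,457)])
print(C.round(1), [np.linalg.norm(C[i]-C[i-1]).round(1) for i in range(4)])
# model corners stage frame: (130,130),(130,-130),(-130,-130),(-130,130)
M=np.array([(130,130),(130,-130),(-130,-130),(-130,130)])
c=C[:,:2].mean(0);D=C[:,:2]-c
th=np.arctan2((M[:,0]*D[:,1]-M[:,1]*D[:,0]).sum(),(M*D).sum());R=np.array([[np.cos(th),-np.sin(th)],[np.sin(th),np.cos(th)]])
print('centre',c,'th',th)
seat=c+R@[50,0];S=lambda p:(R.T@(p[:2]-seat)).round(1)
for n,a in dict(window=(433,204,40),apex=(447,135,51),dish=(549,352,54),boss=(306,233,61),peg=(227,371,76),vial=(603,147,87),can=(712,365,59),spare=(93,315,14)).items():
    p=P(*a);print(n,p.round(1),'seatframe',S(p))
print('seat',seat, proj('top0',[*seat,40]))
np.savez('stage.npz',seat=seat,th=th)
z=np.load('pics/top0_z.npy')
d=load('top0')
E
```

```text
[[ 714.4  -20.6   40. ]
 [ 667.1 -275.1   40. ]
 [ 410.9 -227.2   40. ]
 [ 459.5   27.4   40. ]] [np.float64(259.4), np.float64(258.8), np.float64(260.6), np.float64(259.2)]
centre [ 562.97691367 -123.86229283] th -0.18581632895261124
window [ 613.6 -133.3   40. ] seatframe [1.5 0.1]
apex [ 653. -141.   51.] seatframe [41.6 -0.2]
dish [ 523.2 -202.3   54. ] seatframe [-74.6 -84.4]
boss [590.3 -59.4  61. ] seatframe [-35.   68.4]
peg [506.  -17.2  76. ] seatframe [-125.7   94.3]
vial [ 637.6 -230.5   87. ] seatframe [ 43. -91.]
can [ 516.3 -296.4   59. ] seatframe [ -64.  -178.2]
spare [547.8  71.7  14. ] seatframe [-101.1  189.4]
seat [ 612.11620178 -133.0997364 ] (319.8169044046069, 191.9612504911808)
```

```bash
cat >> h.py <<'E'
from scipy.spatial.transform import Rotation as Ro
st=None
try: st=np.load('stage.npz')
except Exception: pass
def Rstage(): 
    t=float(st['th']); return np.array([[np.cos(t),-np.sin(t)],[np.sin(t),np.cos(t)]])
def s2w(x,y): return st['seat']+Rstage()@[x,y]
def w2s(p): return Rstage().T@(np.array(p)[:2]-st['seat'])
def orient(psi):  # tool x along world yaw psi, y down
    x=np.array([np.cos(psi),np.sin(psi),0]);y=np.array([0,0,-1.]);return Ro.from_matrix(np.array([x,y,np.cross(x,y)]).T)
def cur():
    o=robot.get_obs();q=o['ee_rot'];return o,np.array(o['eef_pos']),Ro.from_quat([q[1],q[2],q[3],q[0]])
def rel(pos,R,p0,R0):
    return np.r_[R0.inv().apply(np.array(pos)-p0)/1000,(R0.inv()*R).as_rotvec()].round(4).tolist()
E
python3 - <<'E'
from h import *
o,p,R=cur();print(R.as_matrix().round(3)); x=R.as_matrix()[:,0];psi=np.arctan2(x[1],x[0]);print('psi',psi,'j1-psi',o['joints'][0]-psi,'j6',o['joints'][5])
print('j6 pred: psi0+..')
E
```

```text
[[ 0.962 -0.001  0.273]
 [-0.273 -0.001  0.962]
 [-0.    -1.    -0.001]]
psi -0.27677877216029806 j1-psi 1.4497922595477577 j6 -0.12099961805748286
j6 pred: psi0+..
```

```bash
python3 - <<'E'
from h import *
o,p,R=cur()
a=np.radians(60); d=np.array([-74.6,-84.4]); t=d-45*np.array([np.cos(a),np.sin(a)])
w=s2w(*t); psi=float(st['th'])+a-np.pi; print(w,psi)
print(rel([*w,190],orient(psi),p,R))
E
```

```text
[ 493.89502479 -236.40802396] -2.2802114313458066
[0.5397, 0.0272, -0.667, 0.0011, 2.0034, 0.0013]
```

carry_out(
  motion=[
    [0.54,0.025,-0.667,0,2.003,0],
    [0.54,0.025,-0.667,0,2.003,0],
    [0.54,0.025,-0.667,0,2.003,0],
    [0.54,0.025,-0.667,0,2.003,0],
    [0.54,0.025,-0.667,0,2.003,0],
    [0.54,0.025,-0.667,0,2.003,0],
    [0.54,0.025,-0.667,0,2.003,0],
    [0.54,0.025,-0.667,0,2.003,0],
  ],
  claw=35,
)

```text
clock: 1.15
eef_pos: [353.9, 91.7, 202.6]
ee_rot: [-0.445, 0.444, -0.55, 0.55]
wrist_force: [0.6, 0.6, 0.3]
gripper_width: 29.9
```

```bash
python3 - <<'E'
from h import *
o,p,R=cur();print(o['clock'],p,o['joints'],o['gripper_width'],R.as_matrix().round(3).tolist())
print(rel([493.9,-236.4,190],orient(-2.280),p,R))
E
```

```text
1.15 [353.92885726  91.72075713 202.55757518] [ 6.22279402e-02 -3.93599006e-02  1.91669317e+00  3.68913021e-04
  1.26298601e+00  2.74208955e-01] 29.904799491631124 [[-0.211, 0.001, 0.978], [-0.978, 0.0, -0.211], [-0.001, -1.0, 0.001]]
[0.2913, 0.0126, 0.2059, -0.0009, 0.4971, -0.001]
```

carry_out(
  motion=[
    [0.291,0.012,0.206,0,0.497,0],
    [0.291,0.012,0.206,0,0.497,0],
    [0.291,0.012,0.206,0,0.497,0],
    [0.291,0.012,0.206,0,0.497,0],
    [0.291,0.012,0.206,0,0.497,0],
    [0.291,0.012,0.206,0,0.497,0],
    [0.291,0.012,0.206,0,0.497,0],
    [0.291,0.012,0.206,0,0.497,0],
  ],
)

```text
clock: 2.15
eef_pos: [494.9, -232.7, 189.8]
ee_rot: [0.297, -0.297, 0.642, -0.641]
wrist_force: [-0.3, 0.6, 0.3]
gripper_width: 30.3
```

```bash
python3 - <<'E'
from h import *
o,p,R=cur();print(o['clock'],p,o['joints'],o['gripper_width'],R.as_matrix().round(3).tolist())
print(rel([493.9,-236.4,190],orient(-2.280),p,R))
snap('wrist','w1')
E
```

```text
2.15 [ 494.88680557 -232.65199881  189.83001133] [-5.67138989e-01  2.51800824e-01  1.60827395e+00  6.47740376e-04
  1.28381115e+00  1.35990564e-01] 30.321262018920443 [[-0.647, -0.002, 0.763], [-0.763, 0.002, -0.647], [-0.0, -1.0, -0.002]]
[0.0035, -0.0002, 0.0017, 0.0024, 0.0059, -0.0003]
```

View pics/w1.png

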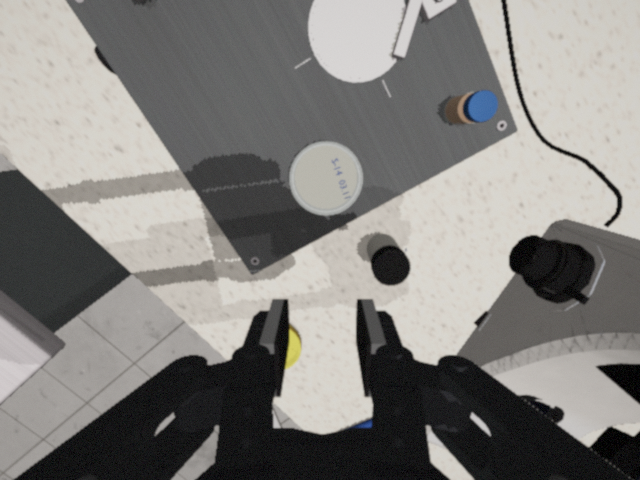

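```bash
python3 - <<'E'
from h import *
for n,u,v,z in [('dish',326,178,54),('window',362,29,40),('vialcap',482,106,87),('can',390,265,59)]: print(n,w2s(ray('w1',u,v,z)).round(1))
z=np.load('pics/w1_z.npy'); d=load('w1');F=240/np.tan(np.radians(float(d['v']))/2);T=d['T']
o,p,R=cur()
for u,v in [(280,303),(276,310),(365,303),(368,310),(372,330),(275,335),(284,303),(361,303)]:
    q=z[v,u]; P=T[:3,:3]@[(u-d['cx'])/F*q,(v-d['cy'])/F*q,q]+T[:3,3]; print(u,v,q,R.inv().apply(P-p).round(1))
E
```

```text
dish [-73.9 -85. ]
window [ 3.6 -3.3]
vialcap [ 43.6 -91.3]
can [ -62.2 -176.4]
280 303 149.28044 [-10.  -22.4 -17.3]
276 310 144.22769 [ -9.6 -27.8 -18.3]
365 303 150.00653 [ -9.6 -21.7  18.3]
368 310 143.49413 [ -9.9 -28.4  18.7]
372 330 129.74771 [ -9.7 -43.   18.4]
275 335 125.034195 [-10.6 -47.7 -16.2]
284 303 148.1725 [-10.5 -23.4 -15.5]
361 303 0.0 [ -79.2 -156.7    0.4]
```

```bash
python3 - <<'E'
from h import *
o,p,R=cur()
for y in (-25,-10,0,8,14): print(y,proj('w1',p+R.apply([-11,y,15])),proj('w1',p+R.apply([-11,y,-15])))
a=cv2.imread('pics/w1.png')[280:420,220:420]; cv2.imwrite('pics/c3.png',cv2.resize(a,None,fx=4,fy=4,interpolation=cv2.INTER_CUBIC))
z=np.load('pics/w1_z.npy');print(z[290:345:4,368].round(0),z[290:345:4,275].round(0)); print(z[290:345:4,282])
E
```

```text
-25 (357.946684017747, 303.61996408495645) (284.74998298608546, 303.6900560639208)
-10 (354.7784435593801, 288.0899617457907) (288.07133860281, 288.15514344330546)
0 (352.96098301940384, 279.18117883992386) (289.97665811374543, 279.24342921201657)
8 (351.6468349335291, 272.7395204128473) (291.35434535811214, 272.799599213204)
14 (350.7326527268371, 268.2584047920752) (292.3127338487057, 268.3169471951531)
[381. 381. 384. 151. 146. 143. 140. 138. 133. 131. 130. 127. 123. 122.] [380. 382. 383. 150. 148. 144. 139. 137. 134. 133. 130. 126. 125. 121.]
[379.47214 382.28766 383.18738 150.46712 146.86111 144.11612 140.44933
 136.68727 134.82663 131.25917 132.04155 131.74521 131.80637 130.98349]
```

View pics/c3.png

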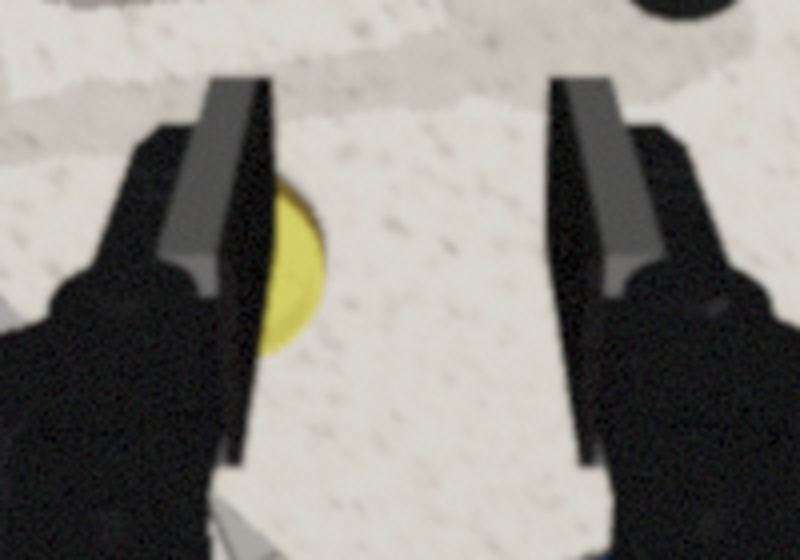

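```bash
python3 - <<'E'
from h import *
snap('scene','s1')
o,p,R=cur()
for y in (-20,0,14): print(y,[proj('s1',p+R.apply([sx,y,z])) for sx in(-11,11) for z in(-17,17)])
a=cv2.imread('pics/s1.png')[130:330,230:490]; cv2.imwrite('pics/c4.png',cv2.resize(a,None,fx=3,fy=3,interpolation=cv2.INTER_CUBIC))
E
```

```text
-20 [(327.78172605566357, 178.5259013086955), (352.4354162170536, 178.32648514075942), (328.80560598042996, 185.86461344534382), (354.10465345494873, 185.64576647275385)]
0 [(327.4195974822161, 191.46403576970818), (351.70761837742305, 191.2435602508523), (328.4184584562919, 199.0258445573703), (353.33259156673654, 198.78526496043241)]
14 [(327.17245667860726, 200.29388566929782), (351.2108969154276, 200.05945401146886), (328.1544170325358, 208.00203576236552), (352.806005608428, 207.74707943213267)]
```

View pics/c4.png

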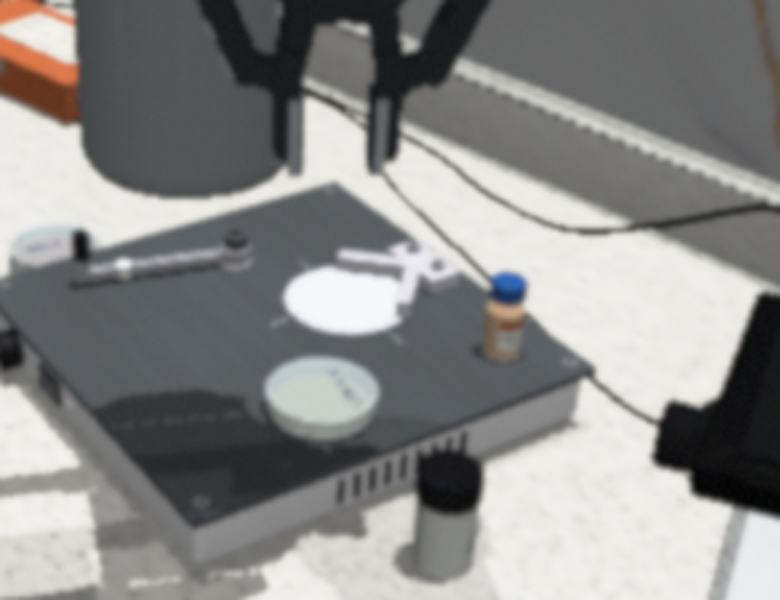

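```bash
python3 - <<'E'
from h import *
o,p,R=cur();print(p)
a=np.radians(60);w=s2w(*(np.array([-74.3,-84.7])-47*np.array([np.cos(a),np.sin(a)])));print(w)
print(rel([*w,63],orient(-2.280),p,R))
E
```

```text
[ 494.94429107 -232.03631207  190.39639729]
[ 492.83165567 -238.27577036]
[0.0062, 0.1274, 0.0026, 0.0011, 0.0072, -0.0003]
```

carry_out(
  motion=[
    [0.006,0.06,0.0025,0,0.007,0],
    [0.006,0.1,0.0025,0,0.007,0],
    [0.006,0.127,0.0025,0,0.007,0],
    [0.006,0.127,0.0025,0,0.007,0],
    [0.006,0.127,0.0025,0,0.007,0],
  ],
)

```text
clock: 2.88
eef_pos: [494.4, -239.4, 64.8]
ee_rot: [-0.296, 0.295, -0.642, 0.643]
wrist_force: [-0.5, 1.0, 0.6]
gripper_width: 30.1
```

```bash
python3 - <<'E'
from h import *
o,p,R=cur();print(p,o['wrist_force'])
a=np.radians(60);w=s2w(*(np.array([-74.3,-84.7])-47*np.array([np.cos(a),np.sin(a)])));print(w)
print(rel([*w,40],orient(-2.280),p,R))
snap('scene','s2');snap('wrist','w2')
a=cv2.imread('pics/s2.png')[180:330,250:450]; a=cv2.resize(a,None,fx=3,fy=3,interpolation=cv2.INTER_CUBIC)
cv2.imwrite('pics/c5.png',a)
for y in (-20,0,14): print(y,[proj('s2',p+R.apply([sx,y,z])) for sx in(-11,11) for z in(-17,17)])
E
```

```text
[ 494.43312503 -239.41669168   64.80088582] [-0.53242722  1.03689211  0.59291014]
[ 492.83165567 -238.27577036]
[0.0002, 0.0248, -0.002, -0.0021, 0.0001, -0.0004]
-20 [(328.92654649610887, 256.06919099135035), (351.5997856898672, 255.78237362913387), (329.7870172104134, 264.671519124202), (353.0052669766562, 264.36545440264473)]
0 [(328.6202319284605, 266.9079484281306), (350.98367298076914, 266.6100839570092), (329.4613460423464, 275.6474454238613), (352.3548317988704, 275.33014680700086)]
14 [(328.4107585668106, 274.32003781656886), (350.56233040056935, 274.01485801836924), (329.2387595564318, 283.14916219909486), (351.91026378631426, 282.8244393621607)]
```

View pics/c5.png

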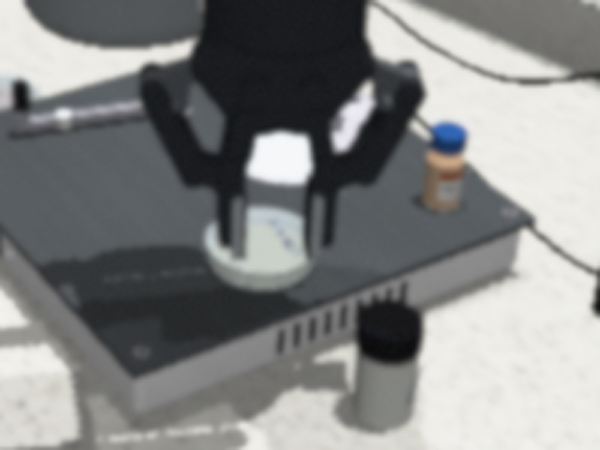

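View pics/w2.png

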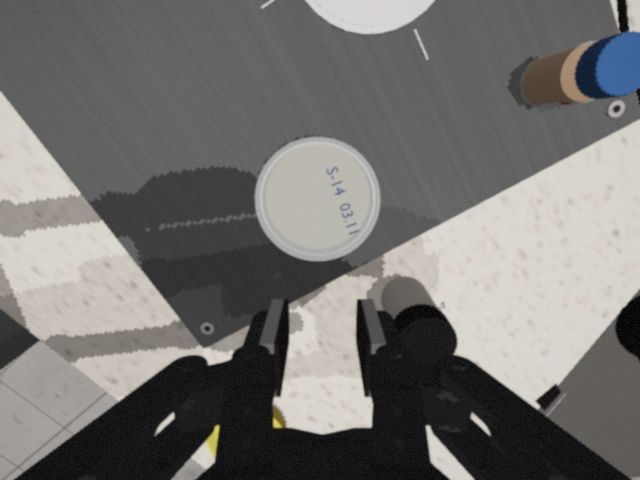

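carry_out(
  motion=[
    [0,0.015,-0.002,0,0,0],
    [0,0.03,-0.002,0,0,0],
    [0,0.034,-0.002,0,0,0],
    [0,0.034,-0.002,0,0,0],
  ],
)

```text
clock: 3.48
eef_pos: [491.8, -238.1, 28.6]
ee_rot: [0.295, -0.295, 0.643, -0.642]
wrist_force: [-0.0, -0.6, 0.7]
gripper_width: 29.8
```

```bash
python3 - <<'E'
from h import *
o,p,R=cur();print(p,o['wrist_force'])
snap('scene','s3');snap('wrist','w3')
a=cv2.imread('pics/s3.png')[230:310,290:400]; a=cv2.resize(a,None,fx=6,fy=6,interpolation=cv2.INTER_CUBIC)
cv2.imwrite('pics/c6.png',a)
for y in (-25,-20,-15,0): print(y,[np.round(proj('s3',p+R.apply([sx,y,z])),1) for sx in(-11,11) for z in(-17,17)])
z=np.load('pics/w3_z.npy'); d=load('w3');F=240/np.tan(np.radians(float(d['v']))/2);T=d['T']
for u,v in [(280,303),(276,306),(365,303),(368,306)]:
    q=z[v,u]; P=T[:3,:3]@[(u-d['cx'])/F*q,(v-d['cy'])/F*q,q]+T[:3,3]; print(u,v,q,R.inv().apply(P-p).round(1),P)
E
```

```text
[ 491.76699944 -238.12575577   28.63449702] [-0.04795145 -0.57307227  0.74665825]
-25 [array([326.6, 273.1]), array([348.8, 272.9]), array([327.4, 281.9]), array([350.1, 281.7])]
-20 [array([326.5, 275.7]), array([348.7, 275.5]), array([327.3, 284.6]), array([350. , 284.3])]
-15 [array([326.5, 278.3]), array([348.5, 278.1]), array([327.2, 287.2]), array([349.8, 287. ])]
0 [array([326.2, 286.1]), array([348.1, 285.8]), array([327., 295.]), array([349.3, 294.8])]
280 303 151.1471 [ -9.5 -21.4 -17.4] [ 484.75614942 -219.61478158   50.07570164]
276 306 147.0607 [-10.2 -25.5 -18.6] [ 484.34513146 -218.30771543   54.14006765]
365 303 149.73863 [-10.1 -22.7  18.4] [ 512.31368459 -242.45964892   51.34289693]
368 306 146.49515 [-10.4 -26.   19.2] [ 513.17081344 -242.75335605   54.64710046]
```

View pics/c6.png

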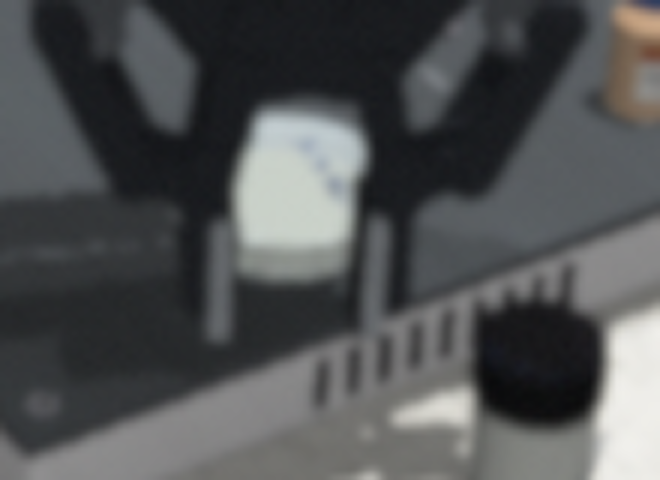

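View pics/w3.png

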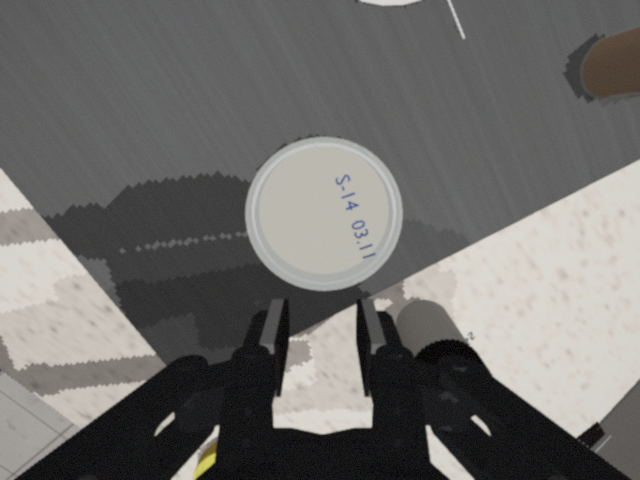

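```bash
python3 - <<'E'
from h import *
o,p,R=cur();print(w2s(p), w2s(ray('w3',324,214,54)))
w=s2w(-43,-29.4)
print(rel([*w,26],orient(-2.280),p,R))
E
```

```text
[ -98.21924444 -125.69610816] [-73.40543612 -83.727494  ]
[-0.111, 0.0034, -0.0004, -0.0001, -0.0009, -0.0001]
```

carry_out(
  motion=[
    [0,0.003,0,0,0,0],
    [-0.006,0.003,0,0,0,0],
    [-0.011,0.003,0,0,0,0],
    [-0.015,0.003,0,0,0,0],
    [-0.02,0.003,0,0,0,0],
    [-0.025,0.003,0,0,0,0],
    [-0.03,0.003,0,0,0,0],
    [-0.035,0.003,0,0,0,0],
  ],
)

```text
clock: 4.58
eef_pos: [515.2, -211.5, 26.4]
ee_rot: [0.295, -0.295, 0.643, -0.643]
wrist_force: [-0.0, -0.4, 0.1]
gripper_width: 29.9
```

```bash
python3 - <<'E'
from h import *
o,p,R=cur();print(p,o['wrist_force'],w2s(p))
snap('wrist','w4')
w=s2w(-43,-29.4)
print(rel([*w,26],orient(-2.280),p,R))
E
```

```text
[ 515.16965324 -211.50758715   26.40725659] [-0.00589113 -0.41202906  0.14036799] [-80.79192567 -94.9688848 ]
[-0.0757, 0.0004, -0.0001, 0.0001, -0.0008, -0.0001]
```

View pics/w4.png

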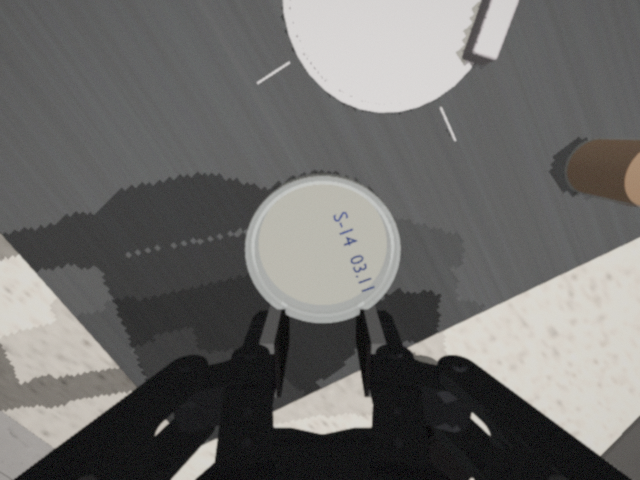

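carry_out(
  motion=[
    [-0.005,0,0,0,0,0],
    [-0.01,0,0,0,0,0],
    [-0.015,0,0,0,0,0],
    [-0.02,0,0,0,0,0],
    [-0.025,0,0,0,0,0],
    [-0.03,0,0,0,0,0],
    [-0.035,0,0,0,0,0],
    [-0.04,0,0,0,0,0],
  ],
)

```text
clock: 5.62
eef_pos: [541.2, -181.2, 26.4]
ee_rot: [0.295, -0.295, 0.643, -0.643]
wrist_force: [-0.2, -0.1, -0.2]
gripper_width: 29.7
```

```bash
python3 - <<'E'
from h import *
print('before', w2s(ray('w4',323,248,54)))
o,p,R=cur();print(p,o['wrist_force'],w2s(p))
snap('wrist','w5')
w=s2w(-43,-29.4)
print(rel([*w,26],orient(-2.280),p,R))
E
```

```text
before [-62.39773216 -63.83665226]
[ 541.23429354 -181.15462495   26.39204476] [-0.2130559  -0.08717091 -0.15279513] [-60.78364379 -60.32301282]
[-0.0357, 0.0004, -0.0001, 0.0001, -0.0008, -0.0001]
```

View pics/w5.png

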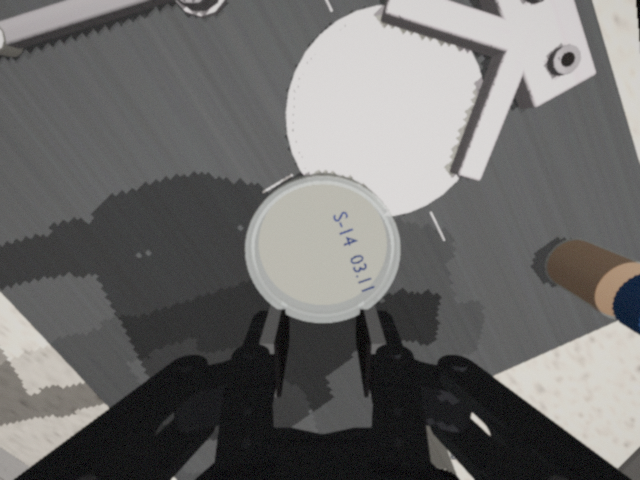

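carry_out(
  motion=[
    [-0.005,0,0,0,0,0],
    [-0.01,0,0,0,0,0],
    [-0.015,0,0,0,0,0],
    [-0.02,0,0,0,0,0],
    [-0.025,0,0,0,0,0],
    [-0.029,0,0,0,0,0],
    [-0.032,0,0,0,0,0],
    [-0.033,0,0,0,0,0],
  ],
)

```text
clock: 6.68
eef_pos: [562.7, -156.3, 26.4]
ee_rot: [-0.295, 0.295, -0.643, 0.643]
wrist_force: [-0.6, 0.4, -0.3]
gripper_width: 29.5
```

```bash
python3 - <<'E'
from h import *
o,p,R=cur();print(p,o['wrist_force'],w2s(p))
snap('top','t6');snap('wrist','w6')
a=cv2.imread('pics/w6.png'); cv2.imwrite('pics/c7.png',a)
E
```

```text
[ 562.68353599 -156.26185339   26.44434482] [-0.60606159  0.39170805 -0.31422375] [-44.30254516 -31.89602802]
```

View pics/c7.png

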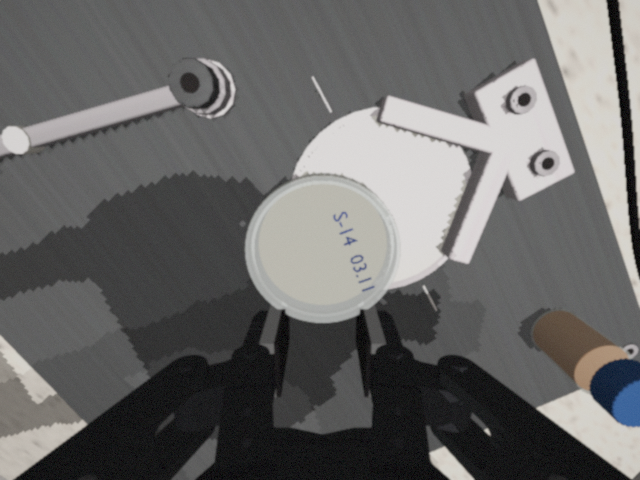

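```bash
python3 - <<'E'
from h import *
for n,u,v,z in [('dish',323,248,54),('apex',491,154,51),('Lend inner',379,122,51),('Rend inner',444,257,51),('pad',14,140,50),('boss',192,83,61),('vial bottom',553,330,40)]:
    p=ray('w6',u,v,z);print(n,p.round(1),w2s(p).round(1))
print(w2s(ray('w6',14,140,50))-[-35,70])
E
```

```text
dish [ 586.5 -129.1   54. ] [-25.9  -0.8]
apex [ 654.9 -142.2   51. ] [43.7 -1. ]
Lend inner [ 631.  -107.3   51. ] [13.8 28.8]
Rend inner [ 619.6 -163.8   51. ] [ 13.  -28.8]
pad [528.3 -27.   50. ] [-102.    88.8]
boss [592.4 -59.1  61. ] [-33.1  69.1]
vial bottom [ 637.5 -231.4   40. ] [ 43.1 -91.9]
[-66.9595974   18.77931468]
```

```bash
python3 - <<'E'
from h import *
o,p,R=cur()
w=s2w(-76,-1)
print(rel([*w,70],orient(float(st['th'])-np.pi),p,R),rel([*w,26],orient(float(st['th'])-np.pi),p,R))
E
```

```text
[-0.011, -0.0436, -0.0428, 0.0001, 1.0467, -0.0] [-0.011, 0.0004, -0.0428, 0.0001, 1.0467, -0.0]
```

carry_out(
  motion=[
    [0.015,0,0,0,0,0],
    [0.02,-0.03,0,0,0,0],
    [0.01,-0.044,-0.02,0,0.18,0],
    [0,-0.044,-0.043,0,0.36,0],
    [-0.011,-0.044,-0.043,0,0.54,0],
    [-0.011,-0.044,-0.043,0,0.72,0],
    [-0.011,-0.044,-0.043,0,0.9,0],
    [-0.011,-0.044,-0.043,0,1.047,0],
  ],
)

```text
clock: 7.78
eef_pos: [536.3, -120.8, 70.4]
ee_rot: [0.068, -0.068, -0.704, 0.704]
wrist_force: [-0.7, -0.3, 0.2]
gripper_width: 29.9
```

```bash
python3 - <<'E'
from h import *
o,p,R=cur();print(p,o['wrist_force'],w2s(p),o['joints'])
snap('wrist','w7')
w=s2w(-76,-1)
print(rel([*w,26],orient(float(st['th'])-np.pi),p,R))
E
```

```text
[ 536.30755715 -120.84872247   70.42169255] [-0.65101227 -0.27547759  0.23186965] [-76.7670176   -1.96543948] [-3.47985720e-01  3.60934291e-01  1.77556842e+00 -3.80477795e-04
  1.00542593e+00  1.41469307e+00]
[-0.0008, 0.0444, -0.001, -0.0003, -0.0059, 0.0004]
```

View pics/w7.png

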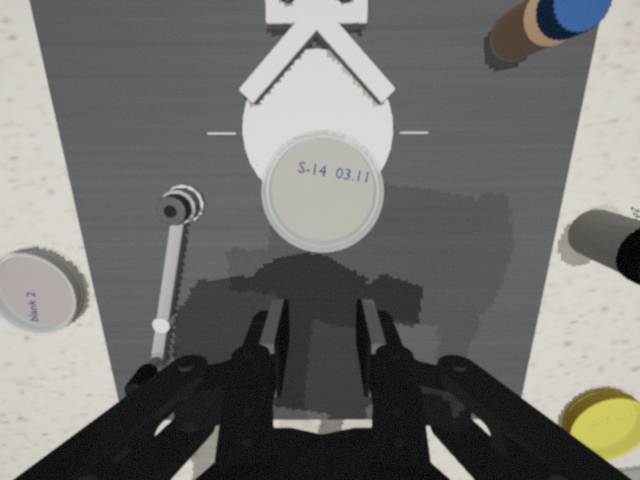

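```bash
python3 - <<'E'
from h import *
for n,u,v,z in [('dish',323,191,54),('apex',317,34,51),('Lend inner',254,102,51),('Rend inner',383,103,51),('win',318,125,40),('pad',160,326,50),('boss',174,209,61)]:
    p=ray('w7',u,v,z);print(n,p.round(1),w2s(p).round(1))
E
```

```text
dish [ 586.2 -131.6   54. ] [-25.8  -3.3]
apex [ 653.3 -141.9   51. ] [42.1 -1. ]
Lend inner [ 631.9 -108.2   51. ] [14.8 28.1]
Rend inner [ 620.2 -166.2   51. ] [ 14.  -31.1]
win [ 616.6 -135.    40. ] [ 4.8 -1. ]
pad [528.3 -26.8  50. ] [-102.   89.]
boss [592.4 -60.9  61. ] [-32.7  67.4]
```

carry_out(
  motion=[
    [-0.001,0.02,-0.001,0,-0.005,0],
    [-0.001,0.04,-0.001,0,-0.005,0],
    [-0.001,0.044,-0.001,0,-0.005,0],
    [-0.006,0.044,-0.001,0,-0.005,0],
    [-0.01,0.044,-0.001,0,-0.005,0],
    [-0.014,0.044,-0.001,0,-0.005,0],
  ],
)

```text
clock: 8.57
eef_pos: [551.9, -122.0, 27.1]
ee_rot: [0.063, -0.064, -0.704, 0.704]
wrist_force: [-0.1, -0.2, 0.3]
gripper_width: 29.8
```

```bash
python3 - <<'E'
from h import *
o,p,R=cur();print(p,o['wrist_force'],w2s(p))
snap('wrist','w8')
w=s2w(-36,-.5)
print(rel([*w,26],orient(float(st['th'])-np.pi),p,R))
E
```

```text
[ 551.93513504 -121.97032437   27.06917706] [-0.10250242 -0.21814609  0.28580166] [-61.20124186  -0.18055647]
[-0.0252, 0.0011, 0.0004, -0.0002, 0.0049, -0.0014]
```

View pics/w8.png

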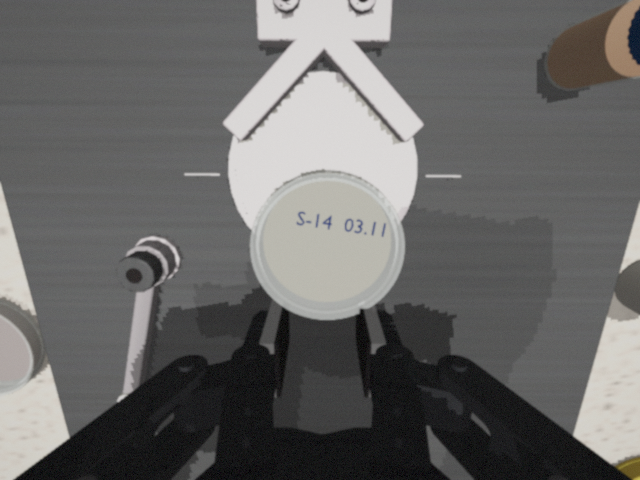

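carry_out(
  motion=[
    [-0.004,0.001,0,0,0.005,0],
    [-0.008,0.001,0,0,0.005,0],
    [-0.012,0.001,0,0,0.005,0],
    [-0.016,0.001,0,0,0.005,0],
    [-0.019,0.001,0,0,0.005,0],
    [-0.021,0.001,0,0,0.005,0],
  ],
)

```text
clock: 9.38
eef_pos: [571.9, -125.5, 25.4]
ee_rot: [-0.066, 0.066, 0.704, -0.704]
wrist_force: [-0.2, 0.3, 0.4]
gripper_width: 30.1
```

```bash
python3 - <<'E'
from h import *
o,p,R=cur();print(p,o['wrist_force'],w2s(p))
snap('wrist','w9')
w=s2w(-36,-.5)
print(rel([*w,26],orient(float(st['th'])-np.pi),p,R))
a=cv2.imread('pics/w9.png')[0:340,200:450]; cv2.imwrite('pics/c9.png',cv2.resize(a,None,fx=1.75,fy=1.75,interpolation=cv2.INTER_CUBIC))
E
```

```text
[ 571.89739444 -125.45703525   25.39207003] [-0.21428845  0.30157069  0.37592665] [-40.93845164   0.08075861]
[-0.0049, -0.0006, 0.0006, 0.0001, -0.0003, 0.0]
```

View pics/c9.png

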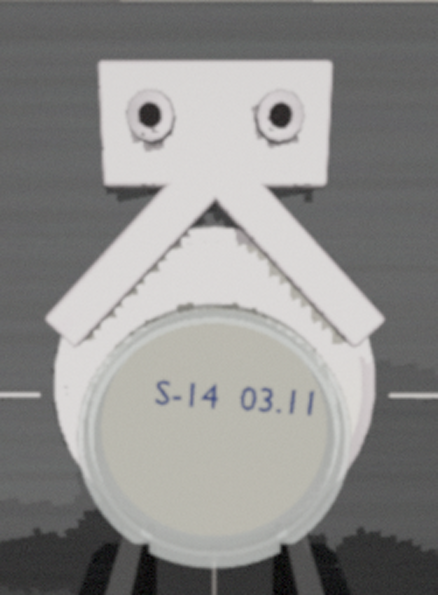

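carry_out(
  motion=[
    [-0.0015,-0.0005,0.0005,0,0,0],
    [-0.003,-0.0005,0.0005,0,0,0],
    [-0.004,-0.0005,0.0005,0,0,0],
    [-0.005,-0.0005,0.0005,0,0,0],
    [-0.005,-0.0005,0.0005,0,0,0],
  ],
)

```text
clock: 10.05
eef_pos: [576.7, -126.9, 25.9]
ee_rot: [-0.066, 0.066, 0.704, -0.704]
wrist_force: [-0.7, -0.4, 0.1]
gripper_width: 30.2
```

```bash
python3 - <<'E'
from h import *
o,p,R=cur();print(p,o['wrist_force'],w2s(p))
snap('wrist','w10')
a=cv2.imread('pics/w10.png')[0:340,200:450]; cv2.imwrite('pics/c10.png',cv2.resize(a,None,fx=1.75,fy=1.75,interpolation=cv2.INTER_CUBIC))
E
```

```text
[ 576.6533426  -126.85900474   25.94953042] [-0.72080645 -0.39133948  0.06512794] [-36.00536123  -0.41842099]
```

View pics/c10.png

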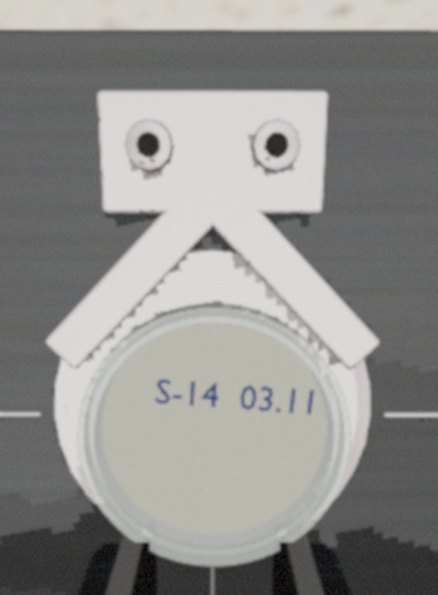

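```bash
python3 - <<'E'
from h import *
for n,u,v,z in [('dishtop',213,434,54),('apex',213,226,51),('tickL',20,413,40),('tickR',410,414,40)]:
    p=ray('w10',200+u/1.75,v/1.75,z);print(n,p.round(1),w2s(p).round(1))
E
```

```text
dishtop [ 612.6 -134.    54. ] [ 0.6 -0.8]
apex [ 654.8 -142.    51. ] [43.6 -0.9]
tickL [621.7 -89.   40. ] [ 1.3 45.2]
tickR [ 604.2 -180.3   40. ] [  0.9 -47.8]
```

carry_out(
  motion=[
    [-0.001,0,0,0,0,0],
    [-0.002,0,0,0,0,0],
    [-0.003,0,0,0,0,0],
    [-0.003,0,0,0,0,0],
  ],
)

```text
clock: 10.6
eef_pos: [579.6, -127.5, 25.9]
ee_rot: [-0.066, 0.066, 0.704, -0.704]
wrist_force: [0.7, 0.3, -0.2]
gripper_width: 29.6
```

```bash
python3 - <<'E'
from h import *
o,p,R=cur();print(p,o['wrist_force'],w2s(p))
snap('wrist','w11')
a=cv2.imread('pics/w11.png')[0:340,200:450]; cv2.imwrite('pics/c11.png',cv2.resize(a,None,fx=1.75,fy=1.75,interpolation=cv2.INTER_CUBIC))
E
```

```text
[ 579.64541846 -127.45911908   25.92586666] [ 0.70980861  0.31652517 -0.22570629] [-32.95392122  -0.45542218]
```

View pics/c11.png

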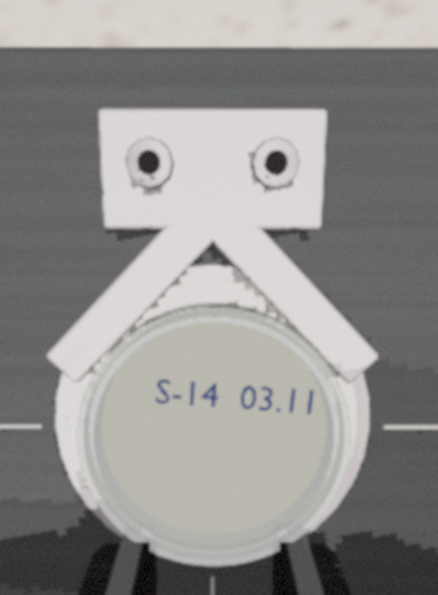

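```bash
python3 - <<'E'
from h import *
for n,u,v,z in [('dishtop',213,434,54),('apex',213,243,51),('tickL',20,426,40),('tickR',410,427,40)]:
    p=ray('w11',200+u/1.75,v/1.75,z);print(n,p.round(1),w2s(p).round(1))
E
```

```text
dishtop [ 615.6 -134.6   54. ] [ 3.7 -0.8]
apex [ 654.6 -142.    51. ] [43.4 -0.9]
tickL [621.6 -88.6  40. ] [ 1.1 45.5]
tickR [ 603.9 -180.6   40. ] [  0.7 -48.1]
```

carry_out(
  motion=[
    [-0.0005,0,0,0,0,0],
    [-0.001,0,0,0,0,0],
    [-0.001,0,0,0,0,0],
  ],
)

```text
clock: 11.02
eef_pos: [580.2, -127.5, 25.9]
ee_rot: [-0.066, 0.066, 0.704, -0.704]
wrist_force: [-1.0, 0.2, -0.2]
gripper_width: 29.6
```

```bash
python3 - <<'E'
from h import *
o,p,R=cur();print(p,o['wrist_force'],w2s(p))
snap('wrist','w12')
a=cv2.imread('pics/w12.png')[0:340,200:450]; cv2.imwrite('pics/c12.png',cv2.resize(a,None,fx=1.75,fy=1.75,interpolation=cv2.INTER_CUBIC))
E
```

```text
[ 580.23572492 -127.47249016   25.89448541] [-1.00745137  0.20072469 -0.1691571 ] [-32.37130614  -0.35950464]
```

View pics/c12.png

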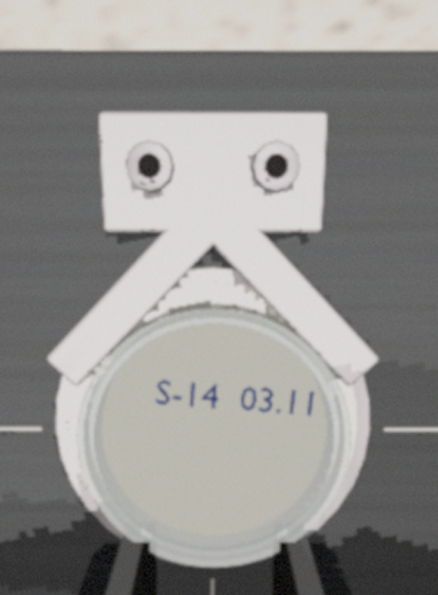

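```bash
cat > ov.py <<'E'
from h import *
import sys
def ov(f,out,off,dc,crop=(180,0,290,340),k=2):
    im=cv2.imread('pics/'+f+'.png'); im=cv2.resize(im,None,fx=4,fy=4,interpolation=cv2.INTER_CUBIC)
    def pl(P,z,c,cl=True):
        q=np.array([[ (v+.5)*4-.5 for v in proj(f,[*s2w(x+off[0],y+off[1]),z])] for x,y in P]);cv2.polylines(im,[np.int32(q*16).reshape(-1,1,2)],cl,c,1,cv2.LINE_AA,4)
    for z,c in((51,(0,0,255)),):
        pl([(13,30-1),(42,0),(13,-29)],z,c,False)
    t=np.linspace(0,2*np.pi,90)
    pl(np.c_[34.5*np.cos(t),34.5*np.sin(t)],40,(0,255,0))
    pl(np.c_[dc[0]+30*np.cos(t),dc[1]+30*np.sin(t)],54,(255,0,0))
    pl(np.c_[dc[0]+28*np.cos(t),dc[1]+28*np.sin(t)],40,(255,0,255))
    pl([(0,-60),(0,60)],40,(0,255,255),False)
    x,y,w,h=crop; a=im[y*4:(y+h)*4,x*4:(x+w)*4]; cv2.imwrite('pics/'+out+'.png',cv2.resize(a,None,fx=.62,fy=.62,interpolation=cv2.INTER_AREA) if k==0 else a)
E
python3 - <<'E'
from ov import *
ov('w12','o1',(1.1,-1.0),(2.4,0),crop=(210,90,195,150))
E
```

```text
(no output)
```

View pics/o1.png

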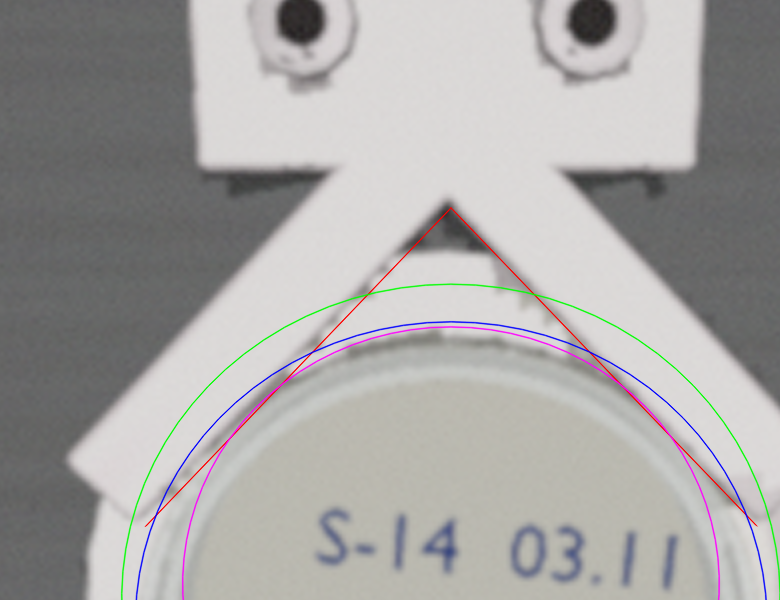

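```bash
python3 - <<'E'
from ov import *
ov('w12','o2',(1.6,-1.0),(0,0.2),crop=(220,125,200,205),k=1)
a=cv2.imread('pics/o2.png');cv2.imwrite('pics/o2.png',cv2.resize(a,None,fx=.73,fy=.73,interpolation=cv2.INTER_AREA))
E
```

```text
(no output)
```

View pics/o2.png

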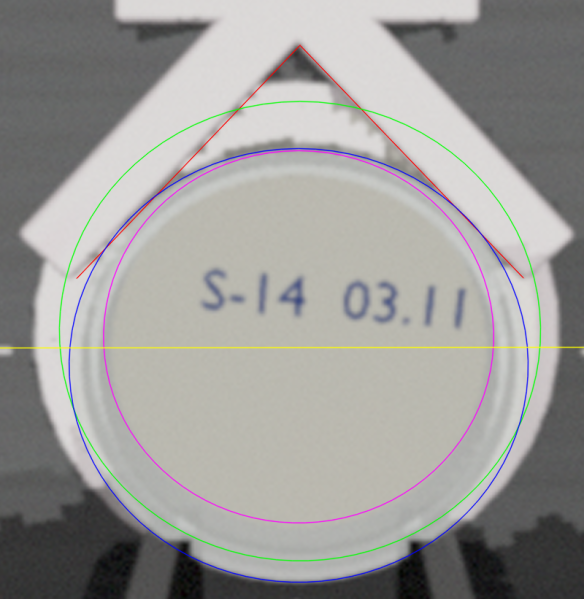

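carry_out(
  motion=[
    [-0.0005,0,0,0,0,0],
    [-0.001,0,0,0,0,0],
    [-0.001,0,0,0,0,0],
  ],
)

```text
clock: 11.45
eef_pos: [580.6, -127.5, 25.8]
ee_rot: [-0.066, 0.065, 0.704, -0.704]
wrist_force: [-3.1, 1.0, 1.1]
gripper_width: 30.3
```

```bash
python3 - <<'E'
from ov import *
o,p,R=cur();print(p,o['wrist_force'],w2s(p),o['effort'])
snap('wrist','w13')
F=[robot.get_obs()['wrist_force'] for _ in range(3)];print(F)
a=np.hstack([cv2.imread(f'pics/{n}.png')[125:330,220:420] for n in('w12','w13')]);cv2.imwrite('pics/c13.png',cv2.resize(a,None,fx=2,fy=2,interpolation=cv2.INTER_CUBIC))
E
```

```text
[ 580.64800297 -127.46574187   25.80146134] [-3.11954736  1.00888524  1.12854028] [-31.96737188  -0.27670461] [-2.05647941e-01 -4.64949381e+01 -2.05331933e+01 -3.14131859e-03
 -1.10756367e+00 -6.97906507e-03]
[array([-3.42901744,  1.34314982,  0.99460489]), array([-3.42901744,  1.34314982,  0.99460489]), array([-3.42901744,  1.34314982,  0.99460489])]
```

View pics/c13.png

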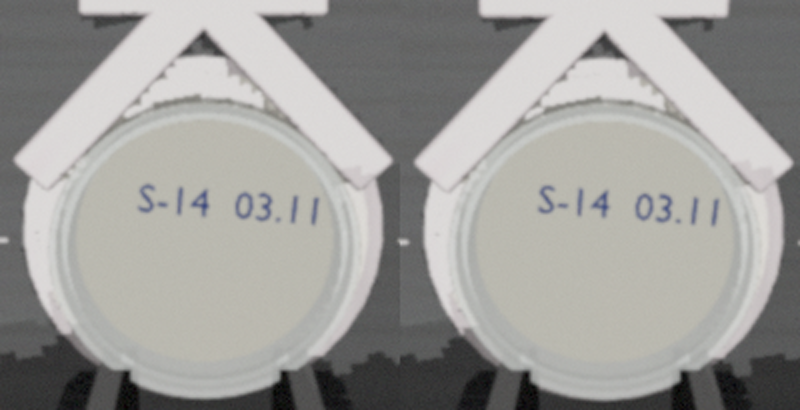

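carry_out(
  motion=[
    [0.003,0,0,0,0,0],
    [0.01,0,0,0,0,0],
    [0.02,0,0,0,0,0],
    [0.03,-0.03,0,0,0,0],
    [0.035,-0.08,0,0,0,0],
    [0.035,-0.1,0,0,0,0],
    [0.035,-0.1,0,0,0,0],
  ],
)

```text
clock: 12.38
eef_pos: [547.9, -121.7, 127.8]
ee_rot: [0.064, -0.067, -0.704, 0.704]
wrist_force: [-0.0, -0.5, 0.5]
gripper_width: 29.6
```

```bash
python3 - <<'E'
from h import *
o,p,R=cur();print(p,o['wrist_force'],w2s(p))
snap('wrist','w14');snap('top','t14')
a=cv2.imread('pics/t14.png')[135:300,200:420]; cv2.imwrite('pics/c14.png',cv2.resize(a,None,fx=3.6,fy=3.6,interpolation=cv2.INTER_CUBIC))
E
```

```text
[ 547.88556017 -121.67797521  127.77701932] [-0.03937007 -0.47795802  0.47776656] [-65.23511757  -0.64139427]
```

View pics/w14.png

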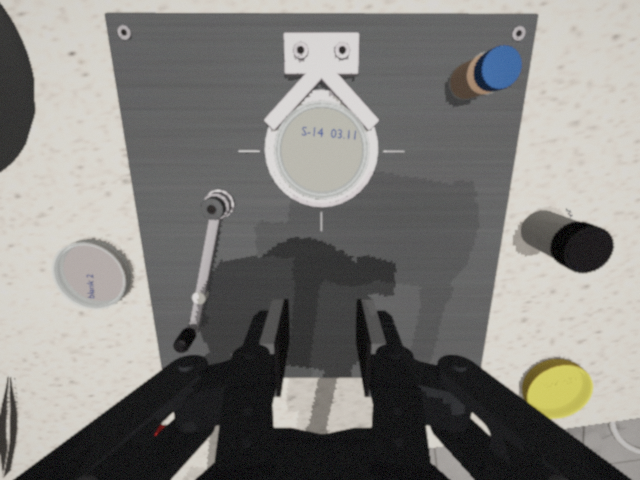

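View pics/c14.png

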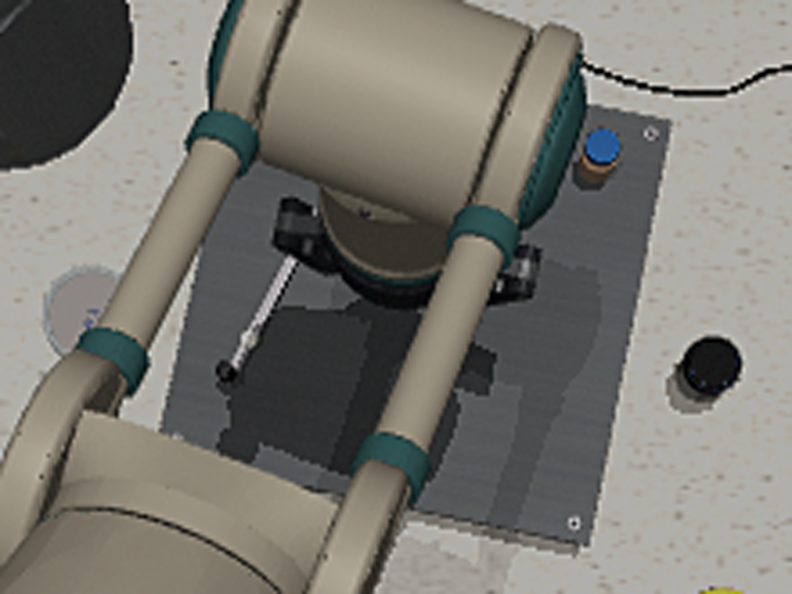

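```bash
python3 - <<'E'
from h import *
for n,u,v,z in [('capTop',180,343,76),('pad',198,298,50),('boss',211,208,61),('dish',321,150,54)]:
    p=ray('w14',u,v,z);s=w2s(p);r=s-[-35+.8,70-.9];print(n,s.round(1),np.hypot(*r).round(1),np.arctan2(-r[0],-r[1]))
o,p,R=cur()
a=1.87;th=float(st['th'])
piv=np.array([-34.5,69.2])
def peg(a): return piv+95*np.array([-np.sin(a),-np.cos(a)])
def psh(a,d): return peg(a)-d*np.array([np.cos(a),-np.sin(a)])
w=s2w(*psh(a,45));print(psh(a,45),w)
print(rel([*w,120],orient(th-a),p,R))
E
```

```text
capTop [-122.2   94.4] 91.6 1.8512590509143134
pad [-101.6   88.6] 70.1 1.8532122359590253
boss [-33.   69.4] 1.2 -1.808484301711911
dish [ 2.3 -0.7] 78.8 -0.48171397504321367
[-112.01512322  140.20285679] [527.9316531   25.38430268]
[0.0451, 0.0053, -0.1406, 0.0008, -1.272, 0.0007]
```

carry_out(
  motion=[
    [0.045,0.005,-0.03,0,-0.16,0],
    [0.045,0.005,-0.06,0,-0.32,0],
    [0.045,0.005,-0.09,0,-0.48,0],
    [0.045,0.005,-0.12,0,-0.64,0],
    [0.045,0.005,-0.14,0,-0.8,0],
    [0.045,0.005,-0.14,0,-0.96,0],
    [0.045,0.005,-0.14,0,-1.12,0],
    [0.045,0.005,-0.14,0,-1.27,0],
  ],
  claw=8,
)

```text
clock: 13.48
eef_pos: [527.4, 24.9, 118.9]
ee_rot: [0.365, -0.367, 0.606, -0.604]
wrist_force: [-0.4, 0.4, -0.9]
gripper_width: 6.9
```

```bash
python3 - <<'E'
from h import *
o,p,R=cur();print(p,o['wrist_force'],w2s(p),o['joints'],o['gripper_width'])
snap('wrist','w15');snap('scene','s15')
z=np.load('pics/w15_z.npy'); d=load('w15');F=240/np.tan(np.radians(float(d['v']))/2);T=d['T']
print(z[270:340:4,314].round(0),z[270:340:4,332].round(0))
E
```

```text
[527.37867868  24.85151079 118.90010675] [-0.44512168  0.36244733 -0.87619595] [-112.4601459   139.57707511] [-8.47833044e-02  2.83486299e-01  1.75474920e+00  6.37626012e-05
  1.10721208e+00  3.96863557e-01] 6.921853963214129
[255. 253. 256. 257. 258. 258. 259. 259. 150. 148. 144. 144. 144. 144.
 143. 144. 144. 143.] [254. 254. 254. 257. 258. 258. 259. 260. 150. 146. 143. 142. 138. 135.
 132. 130. 128. 128.]
```

View pics/w15.png

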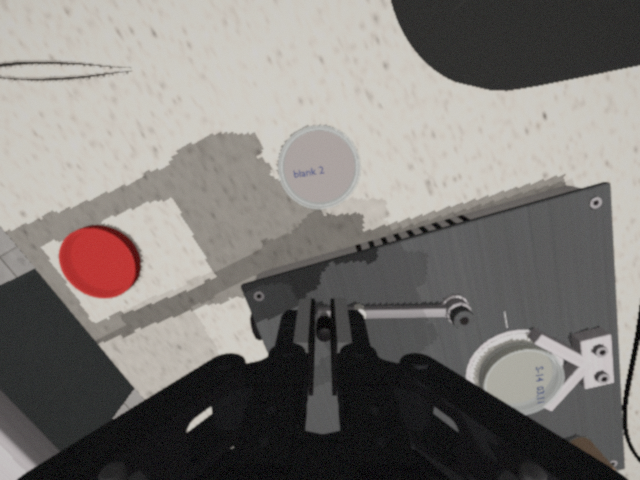

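View pics/s15.png

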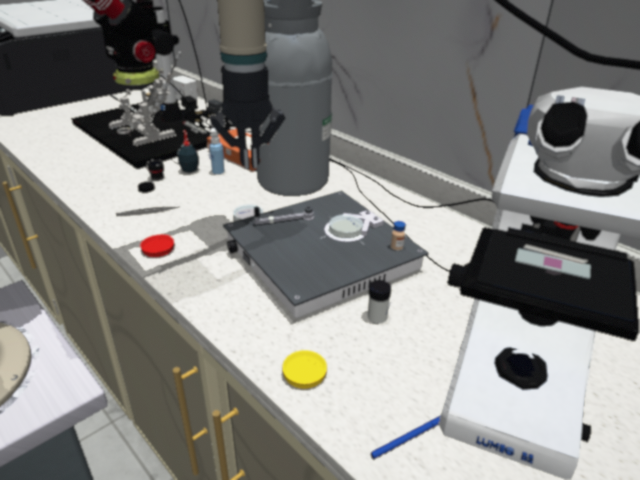

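```bash
cat > arc.py <<'E'
from h import *
th=float(st['th']); piv=np.array([-34.3,69.2])
def peg(a): return piv+95*np.array([-np.sin(a),-np.cos(a)])
def psh(a,d): return peg(a)-d*np.array([np.cos(a),-np.sin(a)])
def tgt(a,d,z=40): return [*s2w(*psh(a,d)),z],orient(th-a)
def rows(L,z=40):
    o,p,R=cur();print(o['clock'],p.round(1),'stage',w2s(p).round(1),'F',o['wrist_force'].round(1))
    for a,d in L: print(a,d,[round(v,3) for v in rel(*tgt(a,d,z),p,R)])
E
python3 - <<'E'
from arc import *
rows([(1.85,45),(1.85,17)])
E
```

```text
13.575 [527.5  24.7 119.1] stage [-112.3  139.5] F [-0.1 -0.2 -0.1]
1.85 45 [0.001, 0.079, -0.0, 0.003, -0.022, 0.001]
1.85 17 [0.029, 0.079, 0.0, 0.003, -0.022, 0.001]
```

carry_out(
  motion=[
    [0,0.04,0,0,-0.022,0],
    [0,0.07,0,0,-0.022,0],
    [0,0.079,0,0,-0.022,0],
    [0,0.079,0,0,-0.022,0],
  ],
)

```text
clock: 14.08
eef_pos: [528.3, 24.6, 41.3]
ee_rot: [0.371, -0.371, 0.602, -0.602]
wrist_force: [-0.7, -0.4, -0.1]
gripper_width: 6.5
```

```bash
python3 - <<'E'
from arc import *
rows([(1.85,45),(1.85,17)])
snap('wrist','w16');snap('scene','s16')
a=cv2.imread('pics/s16.png')[170:270,190:350]; cv2.imwrite('pics/c16.png',cv2.resize(a,None,fx=5,fy=5,interpolation=cv2.INTER_CUBIC))
o,p,R=cur()
for y in(-20,0,14):print(np.array(proj('s16',p+R.apply([0,y,0])))*5-[950,850])
E
```

```text
14.075 [528.3  24.6  41.3] stage [-111.5  139.5] F [-0.7 -0.4 -0.1]
1.85 45 [0.001, 0.001, -0.001, 0.002, -0.001, 0.001]
1.85 17 [0.029, 0.001, -0.001, 0.002, -0.001, 0.001]
[314.54099793 155.83236165]
[317.47883647 202.78438925]
[319.49676747 235.03461367]
```

View pics/w16.png

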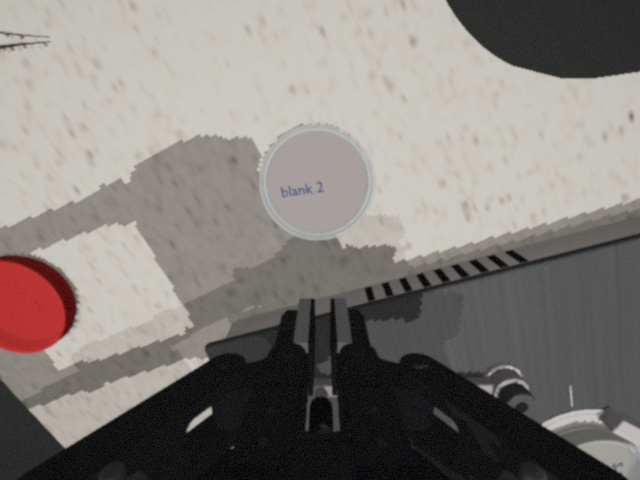

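View pics/c16.png

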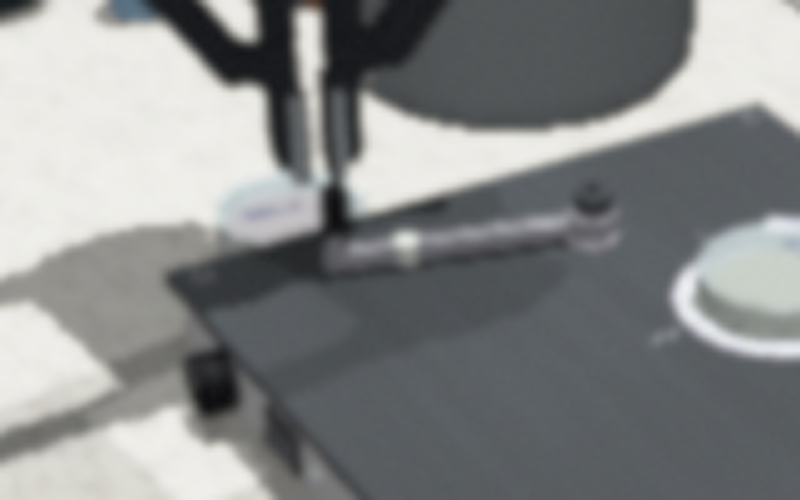

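```bash
python3 - <<'E'
from arc import *
rows([(1.85,30),(1.85,20),(1.85,16),(1.8,15),(1.75,15),(1.7,15),(1.65,15),(1.6,15)],41)
E
```

```text
14.175 [529.6  24.5  42.7] stage [-110.2  139.7] F [ 0.3  0.  -0.8]
1.85 30 [0.017, 0.002, -0.003, -0.002, -0.001, -0.001]
1.85 20 [0.027, 0.002, -0.003, -0.002, -0.001, -0.001]
1.85 16 [0.031, 0.002, -0.003, -0.002, -0.001, -0.001]
1.8 15 [0.037, 0.002, -0.003, -0.002, -0.051, -0.001]
1.75 15 [0.041, 0.002, -0.004, -0.002, -0.101, -0.001]
1.7 15 [0.046, 0.002, -0.004, -0.002, -0.151, -0.001]
1.65 15 [0.051, 0.002, -0.004, -0.002, -0.201, -0.001]
1.6 15 [0.056, 0.002, -0.003, -0.002, -0.251, -0.001]
```

carry_out(
  motion=[
    [0.016,0.001,-0.002,0,0,0],
    [0.027,0.001,-0.002,0,0,0],
    [0.032,0.001,-0.002,0,0,0],
    [0.037,0.001,-0.002,0,-0.05,0],
    [0.042,0.001,-0.003,0,-0.1,0],
    [0.047,0.001,-0.003,0,-0.15,0],
    [0.051,0.001,-0.003,0,-0.2,0],
    [0.056,0.001,-0.002,0,-0.25,0],
  ],
)

```text
clock: 15.18
eef_pos: [502.3, -24.8, 41.3]
ee_rot: [-0.444, 0.443, -0.55, 0.551]
wrist_force: [0.0, 1.9, 0.0]
gripper_width: 6.7
```

```bash
python3 - <<'E'
from arc import *
rows([(a,15) for a in (1.6,1.5,1.4,1.3,1.2,1.1,1.0,.9)],41)
snap('wrist','w17');snap('scene','s17')
a=cv2.imread('pics/s17.png')[170:270,190:350]; cv2.imwrite('pics/c17.png',cv2.resize(a,None,fx=5,fy=5,interpolation=cv2.INTER_CUBIC))
E
```

```text
15.175 [502.3 -24.8  41.3] stage [-128.    86.1] F [0.  1.9 0. ]
1.6 15 [-0.001, 0.0, -0.001, -0.001, 0.001, -0.001]
1.5 15 [0.009, 0.0, -0.002, -0.001, -0.099, -0.001]
1.4 15 [0.018, 0.0, -0.002, -0.001, -0.199, -0.001]
1.3 15 [0.028, 0.0, -0.001, -0.001, -0.299, -0.001]
1.2 15 [0.037, 0.0, 0.001, -0.002, -0.399, -0.0]
1.1 15 [0.047, 0.0, 0.004, -0.002, -0.499, -0.0]
1.0 15 [0.056, 0.0, 0.007, -0.002, -0.599, -0.0]
0.9 15 [0.064, 0.0, 0.012, -0.002, -0.699, -0.0]
```

View pics/w17.png

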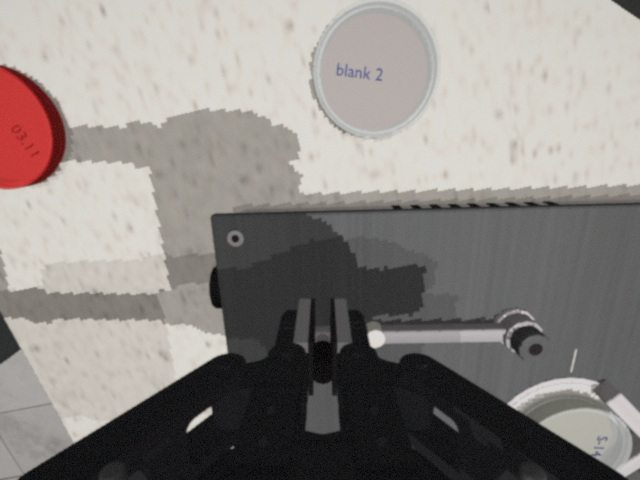

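View pics/c17.png

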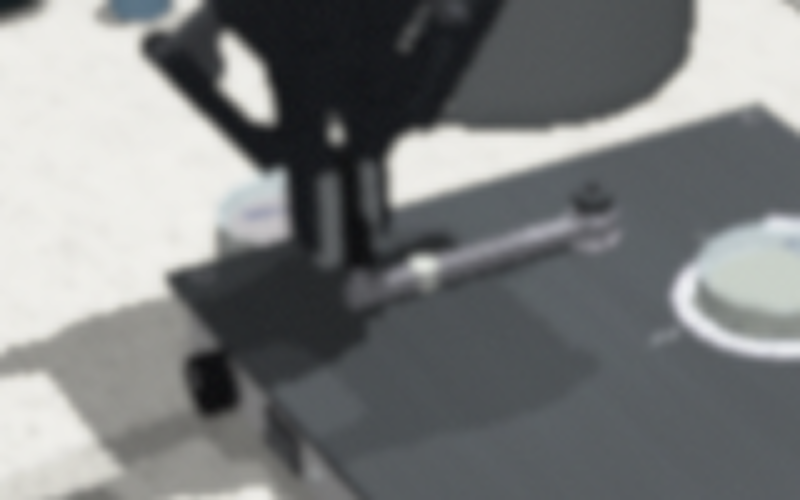

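carry_out(
  motion=[
    [0.005,0,-0.001,0,-0.05,0],
    [0.012,0,-0.002,0,-0.13,0],
    [0.02,0,-0.002,0,-0.22,0],
    [0.028,0,-0.001,0,-0.3,0],
    [0.037,0,0.001,0,-0.4,0],
    [0.046,0,0.004,0,-0.49,0],
    [0.052,0,0.006,0,-0.56,0],
    [0.056,0,0.007,0,-0.6,0],
  ],
)

```text
clock: 16.27
eef_pos: [498.0, -80.9, 41.3]
ee_rot: [0.587, -0.586, 0.395, -0.396]
wrist_force: [2.3, 1.2, 0.4]
gripper_width: 6.7
```

```bash
python3 - <<'E'
from arc import *
rows([(a,15) for a in (1.0,.95,.85,.75,.65,.55,.45,.37,.3)],41)
snap('wrist','w18')
E
```

```text
16.275 [498.  -80.9  41.3] stage [-121.8   30.2] F [2.3 1.2 0.4]
1.0 15 [-0.001, 0.0, -0.0, -0.003, -0.0, 0.001]
0.95 15 [0.004, 0.0, -0.001, -0.003, -0.05, 0.001]
0.85 15 [0.014, 0.0, -0.002, -0.003, -0.15, 0.001]
0.75 15 [0.024, 0.0, -0.001, -0.003, -0.25, 0.001]
0.65 15 [0.033, 0.0, 0.0, -0.003, -0.35, 0.001]
0.55 15 [0.042, 0.0, 0.003, -0.002, -0.45, 0.001]
0.45 15 [0.051, 0.0, 0.006, -0.002, -0.55, 0.001]
0.37 15 [0.058, 0.0, 0.009, -0.002, -0.63, 0.001]
0.3 15 [0.064, 0.0, 0.012, -0.002, -0.7, 0.002]
```

View pics/w18.png

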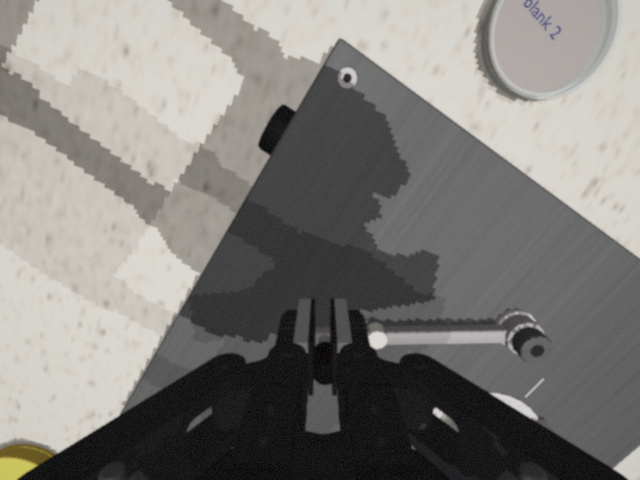

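carry_out(
  motion=[
    [0.007,0,-0.001,0,-0.08,0],
    [0.015,0,-0.002,0,-0.16,0],
    [0.024,0,-0.001,0,-0.25,0],
    [0.033,0,0,0,-0.35,0],
    [0.042,0,0.003,0,-0.45,0],
    [0.05,0,0.006,0,-0.54,0],
    [0.058,0,0.009,0,-0.63,0],
    [0.064,0,0.012,0,-0.7,0],
  ],
)

```text
clock: 17.32
eef_pos: [531.3, -135.3, 40.7]
ee_rot: [0.687, -0.686, 0.17, -0.169]
wrist_force: [-1.2, 1.3, 0.6]
gripper_width: 7.0
```

```bash
python3 - <<'E'
from arc import *
rows([(a,15) for a in (.3,.25,.2,.15,.1,.07,.05,0,-.03)],41)
snap('wrist','w19');snap('scene','s19')
a=cv2.imread('pics/s19.png')[170:290,240:430]; cv2.imwrite('pics/c19.png',cv2.resize(a,None,fx=4,fy=4,interpolation=cv2.INTER_CUBIC))
E
```

```text
17.325 [ 531.3 -135.3   40.7] stage [-79.  -17.1] F [-1.2  1.3  0.6]
0.3 15 [0.002, -0.0, 0.001, -0.0, 0.001, -0.002]
0.25 15 [0.007, -0.0, 0.0, -0.0, -0.049, -0.002]
0.2 15 [0.012, -0.0, -0.0, -0.0, -0.099, -0.002]
0.15 15 [0.017, -0.0, -0.001, -0.0, -0.149, -0.002]
0.1 15 [0.021, -0.0, -0.0, -0.0, -0.199, -0.002]
0.07 15 [0.024, -0.0, -0.0, -0.0, -0.229, -0.002]
0.05 15 [0.026, -0.0, -0.0, -0.0, -0.249, -0.002]
0 15 [0.031, -0.0, 0.0, -0.001, -0.299, -0.002]
-0.03 15 [0.034, -0.0, 0.001, -0.001, -0.329, -0.002]
```

View pics/w19.png

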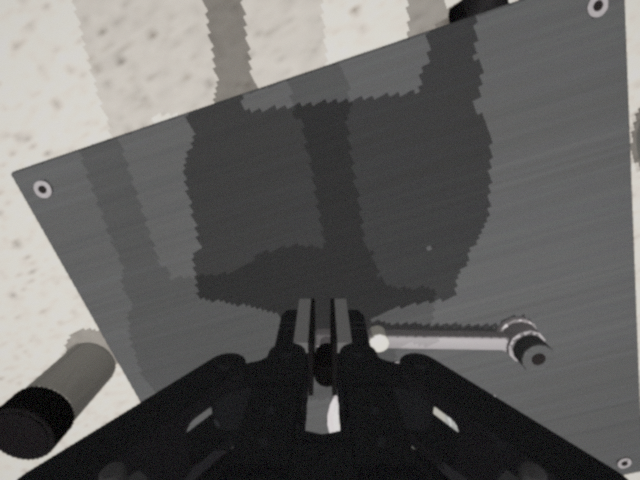

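View pics/c19.png

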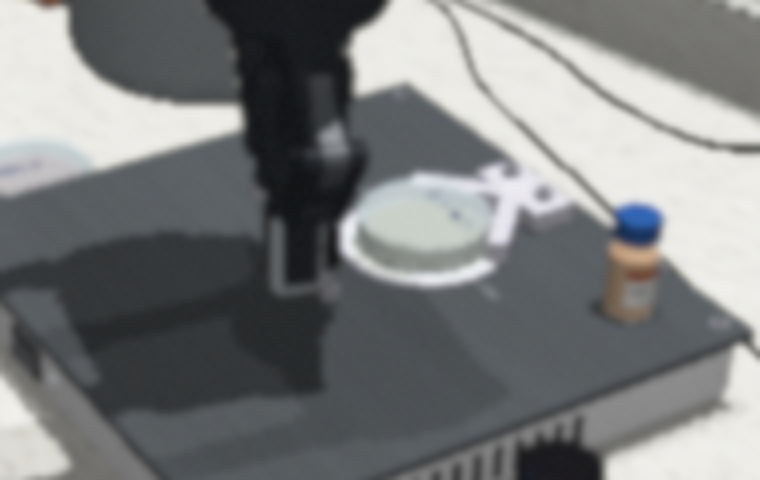

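carry_out(
  motion=[
    [0.005,0,0.001,0,-0.03,0],
    [0.01,0,0,0,-0.08,0],
    [0.014,0,0,0,-0.12,0],
    [0.018,0,0,0,-0.16,0],
    [0.021,0,0,0,-0.2,0],
    [0.024,0,0,0,-0.23,0],
    [0.025,0,0,0,-0.24,0],
  ],
)

```text
clock: 18.3
eef_pos: [554.0, -146.8, 40.8]
ee_rot: [0.702, -0.702, 0.087, -0.086]
wrist_force: [0.4, 0.4, -0.5]
gripper_width: 6.4
```

```bash
python3 - <<'E'
from arc import *
rows([(a,15) for a in (.05,.02,0,-.03)],41)
snap('wrist','w20')
E
```

```text
18.3 [ 554.  -146.8   40.8] stage [-54.6 -24.2] F [ 0.4  0.4 -0.5]
0.05 15 [0.001, -0.0, -0.001, -0.001, -0.01, -0.001]
0.02 15 [0.004, -0.0, -0.001, -0.001, -0.04, -0.001]
0 15 [0.005, -0.0, -0.001, -0.001, -0.06, -0.001]
-0.03 15 [0.008, -0.0, -0.002, -0.001, -0.09, -0.001]
```

View pics/w20.png

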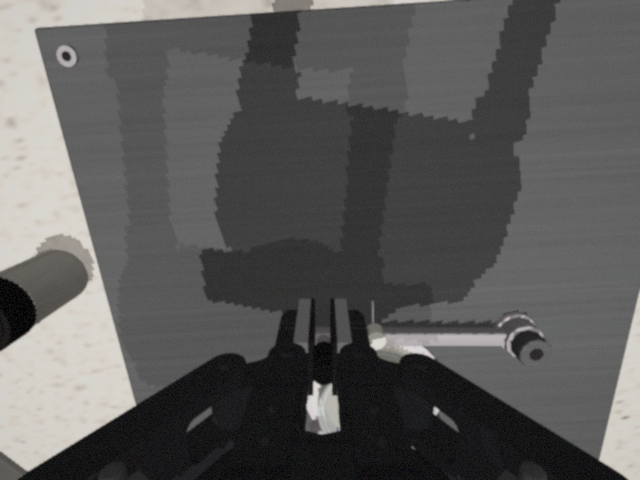

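Nearly there; small steps while watching force.

carry_out(
  motion=[
    [0.001,0,-0.001,0,-0.015,0],
    [0.002,0,-0.001,0,-0.03,0],
    [0.003,0,-0.001,0,-0.04,0],
    [0.004,0,-0.001,0,-0.05,0],
    [0.004,0,-0.001,0,-0.05,0],
  ],
)

```text
clock: 18.98
eef_pos: [557.8, -149.4, 40.9]
ee_rot: [-0.704, 0.704, -0.069, 0.069]
wrist_force: [-0.4, 0.5, -0.1]
gripper_width: 7.0
```

```bash
python3 - <<'E'
from arc import *
rows([(a,15) for a in (0,-.03,-.05)],41)
E
```

```text
18.975 [ 557.8 -149.4   40.9] stage [-50.4 -26.1] F [-0.4  0.5 -0.1]
0 15 [0.001, -0.0, 0.0, 0.0, -0.01, 0.0]
-0.03 15 [0.004, -0.0, -0.0, 0.0, -0.04, 0.0]
-0.05 15 [0.006, -0.0, -0.0, 0.0, -0.06, 0.0]
```

carry_out(
  motion=[
    [0.001,0,0,0,-0.01,0],
    [0.0015,0,0,0,-0.01,0],
    [0.002,0,0,0,-0.01,0],
    [0.002,0,0,0,-0.01,0],
  ],
)

```text
clock: 19.48
eef_pos: [559.7, -149.6, 41.0]
ee_rot: [-0.704, 0.704, -0.066, 0.066]
wrist_force: [-1.0, 0.6, 1.2]
gripper_width: 6.8
```

```bash
python3 - <<'E'
from arc import *
rows([(a,15) for a in (0,-.03,-.05)],41)
E
```

```text
19.475 [ 559.7 -149.6   41. ] stage [-48.5 -25.9] F [-1.   0.6  1.2]
0 15 [-0.001, -0.0, 0.0, 0.0, 0.0, 0.0]
-0.03 15 [0.002, -0.0, -0.0, 0.0, -0.03, 0.0]
-0.05 15 [0.004, -0.0, -0.001, 0.0, -0.05, 0.0]
```

carry_out(
  motion=[
    [0.0005,0,0,0,0,0],
    [0.001,0,0,0,0,0],
    [0.001,0,0,0,0,0],
  ],
)

```text
clock: 19.85
eef_pos: [560.3, -149.7, 40.9]
ee_rot: [0.704, -0.704, 0.066, -0.065]
wrist_force: [-1.5, -0.2, 0.2]
gripper_width: 6.8
```

```bash
python3 - <<'E'
from arc import *
rows([(0,15)],41)
snap('wrist','w21');snap('scene','s21');snap('top','t21')
a=cv2.imread('pics/s21.png')[170:290,240:430]; cv2.imwrite('pics/c21.png',cv2.resize(a,None,fx=4,fy=4,interpolation=cv2.INTER_CUBIC))
rows([(0,15)],41)
E
```

```text
19.85 [ 560.3 -149.7   40.9] stage [-47.8 -25.9] F [-1.5 -0.2  0.2]
0 15 [-0.002, -0.0, 0.0, -0.0, 0.0, -0.001]
20.0 [ 560.4 -149.7   40.9] stage [-47.8 -25.8] F [-1.9 -0.6  0.2]
0 15 [-0.002, -0.0, 0.0, -0.0, 0.0, -0.0]
```

View pics/c21.png

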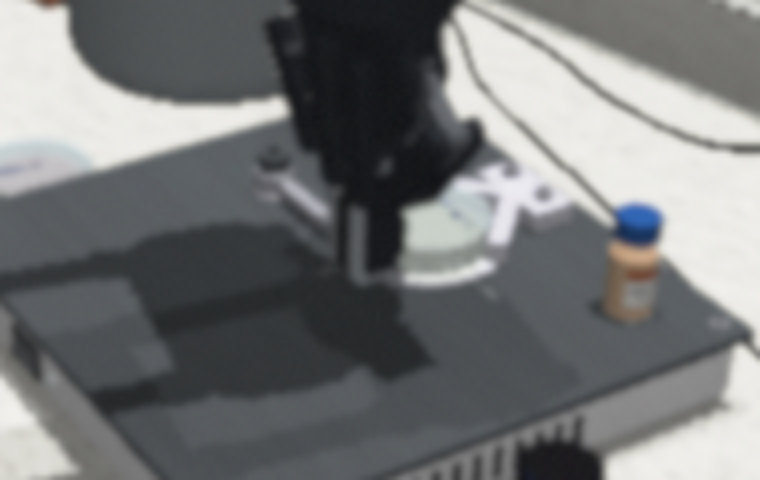

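carry_out(
  motion=[
    [0.0005,0,0,0,0,0],
    [0.001,0,0,0,0,0],
    [0.001,0,0,0,0,0],
  ],
)

```text
clock: 20.38
eef_pos: [560.9, -149.7, 40.8]
ee_rot: [0.704, -0.704, 0.066, -0.065]
wrist_force: [-3.6, 0.8, 1.7]
gripper_width: 6.8
```

```bash
python3 - <<'E'
from arc import *
rows([(0,15)],41)
E
```

```text
20.375 [ 560.9 -149.7   40.8] stage [-47.3 -25.8] F [-3.6  0.8  1.7]
0 15 [-0.002, -0.0, -0.0, -0.0, 0.0, -0.001]
```

carry_out(
  motion=[
    [-0.003,0,0,0,0,0],
    [-0.012,0,0,0,0,0],
    [-0.025,0,0,0,0,0],
    [-0.03,-0.04,0,0,0,0],
    [-0.04,-0.09,0,0,0,0],
    [-0.08,-0.13,0,0,0,0],
    [-0.13,-0.15,0,0,0,0],
    [-0.15,-0.15,0,0,0,0],
  ],
)

```text
clock: 21.38
eef_pos: [412.1, -121.7, 192.4]
ee_rot: [-0.704, 0.704, -0.065, 0.067]
wrist_force: [1.5, 0.4, 0.3]
gripper_width: 6.7
```

```bash
python3 - <<'E'
from arc import *
rows([(0,15)],41)
for n,f in(('top','t22'),('scene','s22'),('wrist','w22')): snap(n,f)
a=cv2.imread('pics/t22.png')[135:300,200:420]; cv2.imwrite('pics/c22.png',cv2.resize(a,None,fx=3.6,fy=3.6,interpolation=cv2.INTER_CUBIC))
a=cv2.imread('pics/s22.png')[180:300,230:430]; cv2.imwrite('pics/d22.png',cv2.resize(a,None,fx=4,fy=4,interpolation=cv2.INTER_CUBIC))
E
```

```text
21.375 [ 412.1 -121.7  192.4] stage [-198.6  -25.7] F [1.5 0.4 0.3]
0 15 [0.149, 0.152, 0.0, 0.001, -0.0, 0.003]
```

View pics/c22.png

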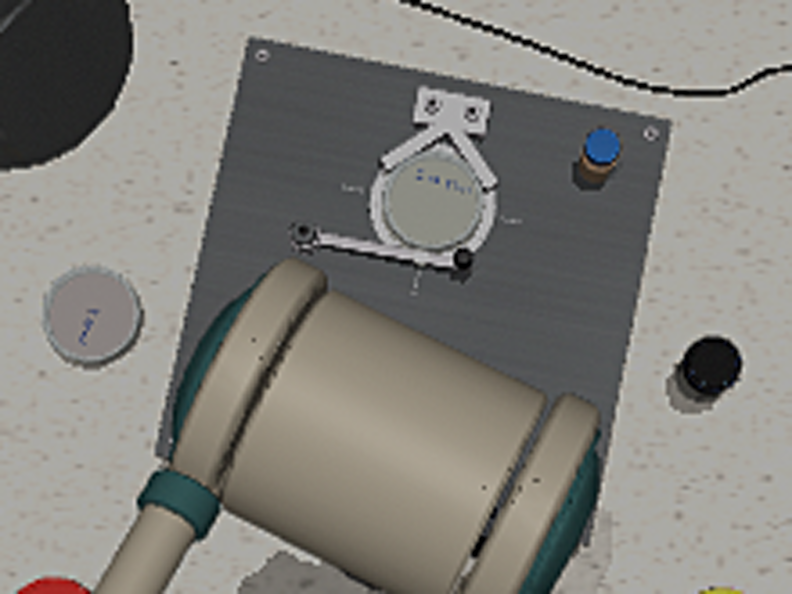

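View pics/d22.png

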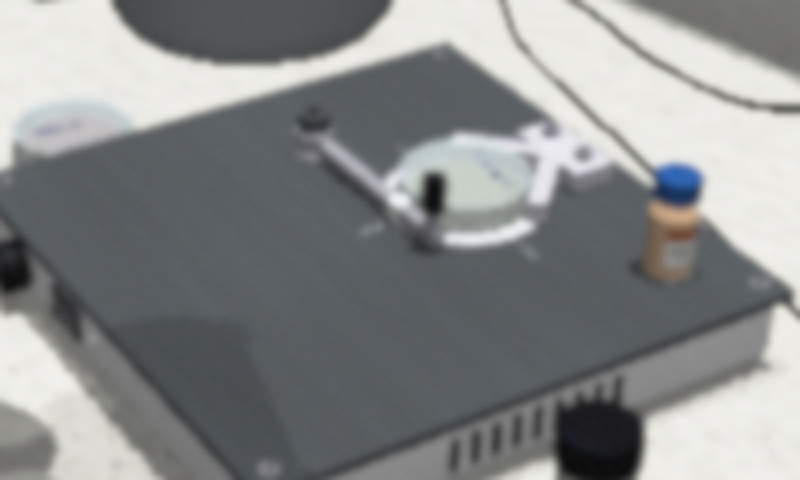

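```bash
python3 - <<'E'
from h import *
P=lambda u,v,z:w2s(ray('t22',200+(u+.5)/3.6-.5,135+(v+.5)/3.6-.5,z))
d=P(435,201,54);g=P(463,259,76);b=P(304,233,61);w=P(433,204,40)
v=g-b;print('dish',d,'window',w,'peg',g,'boss',b,'len',np.hypot(*v),'a',np.arctan2(-v[0],-v[1]))
v=g-[-35,70];print(np.arctan2(-v[0],-v[1]))
E
python3 -c "
import cv2
a=cv2.imread('pics/t22.png')[165:220,270:345];cv2.imwrite('pics/e22.png',cv2.resize(a,None,fx=10,fy=10,interpolation=cv2.INTER_CUBIC))"
```

```text
dish [ 0.29923297 -1.35247879] window [1.45207013 0.07770734] peg [-34.92347662 -24.94096266] boss [-35.28125611  69.5646807 ] len 94.50632059950661 a -0.0037857822177978042
-0.0008060099900965745
```

View pics/e22.png

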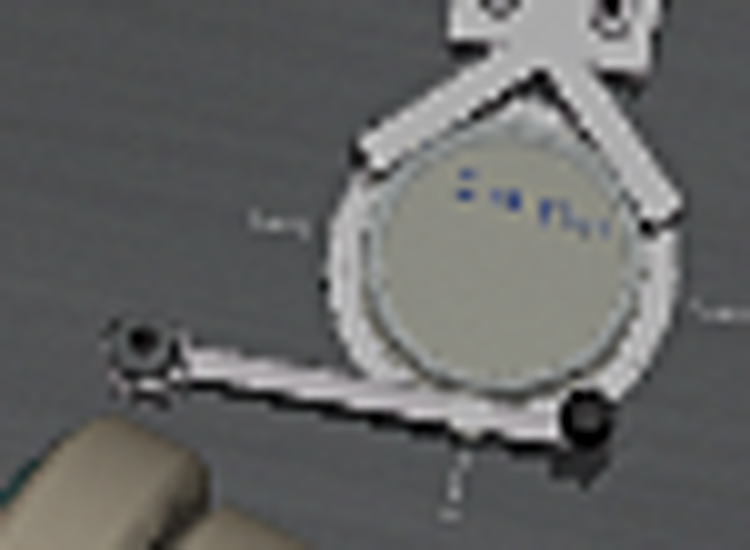

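```bash
python3 -c "
from plant import robot
print(robot.get_obs()['clock'],robot.sign_off())"
```

```text
the job is handed in; nothing more can be done
21.525 None
```

The dish is seated in the V-stop, the retaining arm is closed against it, and I handed the job in at 21.5 s. No verdict came back.

**What I did:** I pushed the dish along the plate in two strokes, cradled between the half-open fingertips and not gripped, until it met the V-stop (about 3.5 N at contact). I then swung the arm round by its peg until its pad met the dish (about 3.6 N) and backed the gripper well clear.

**Last checks, from the top camera:**
- **Dish:** its centre measured about 1.4 mm from the seat (limit 3 mm). The light window itself read about 1.5 mm off my stage frame in x, so the calibration is no better than that.
- **Retaining arm:** the angle measured about 0.00 rad (limit 0.04), with the pad against the dish.
- **Vial, spare dish and objective can:** they look where they were in the first pictures. I judged these by eye and did not measure the final positions.

**Disagreements:**
- **Fingertip height:** the cameras put the fingertips about 15–20 mm behind the TCP, not 14 mm ahead as the description says. I worked from the camera measurement.
- **Home position:** the stated corner distance and dish diameter imply the dish stops about 2.4 mm past the seat. One early wrist-camera reading even put it about 3.4 mm past, but I think that one came from misreading the dish's outline. The last top view and the arm angle both put it within about 1.5 mm.

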